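Slide the portafilter into the grinder's fork

TASK

Lift the portafilter up off its tamping stand and slide it, level, into the coffee grinder's fork: between the two prongs, with its rim on top of them and under the two clips, below the chute. Push it fully home so that the red start button behind it is pressed right in, leave it there with the handle pointing straight out of the front of the grinder, and do not shift the mug, the tamper, the spoon or the small tin.

Things in the scene. Friction and masses are not known exactly. Their poses are not given: they have to be found in the camera images.
- portafilter: Espresso portafilter: steel bowl, dark brown wooden handle; 166 mm long, 0.3 kg. Origin: on the bowl's axis at its flat underside; z up when level; x from handle to bowl. Bowl: 56 mm cylinder from z = 0 up to a flat rim flange, 81 mm in diameter, z = 26 to 32 (ears to 34). A 16 mm round neck (x = -26 to -50) leads to the handle. Centre of mass about x = -11 mm.
- handle_grip (a point): Middle of the portafilter's handle, 98 mm behind the bowl's axis and 15 mm above its underside; axes as the portafilter's. The handle is a flat-sided bar along x, 72 mm long (x = -50 to -122 of the portafilter), 22 mm wide (y), 25 mm high. Grip it here across its flat sides.
- tamping_stand: Steel bracket on a dark wooden foot, 150 x 104 mm, fixed. Origin: on the worktop below the middle of its fork; open front faces its -x. Two prongs (inner gap 62 mm, tops 120 mm above the worktop) carry the portafilter by its rim flange, handle out of the front. They end 34 mm in front of the origin in tips turned up 8 mm above the prong tops, so lift the portafilter straight up first.
- stand_seat (a point): Where the portafilter's origin is when it hangs in the stand: 94 mm above the worktop.
- grinder: White C-shaped grinder, 361 mm high, 100 mm wide, fixed. Origin: on the worktop below the middle of its chute; front faces its -x. Above the fork: black chute, underside 186 mm above the worktop; white drum along x, 100 mm in diameter, axis 262 mm high, front 58 mm before the origin; on it a black dial, 68 mm in diameter, reaching 72 mm before the origin, in the way of a vertical gripper.
- fork_home (a point): Where the portafilter's origin is when fully home in the grinder's fork: 139 mm above the worktop, under the chute; axes as the grinder's, slid in level along +x. Two steel prongs, tops 26 mm above this point, inner gap 62 mm (bowl 56), flared, reaching 34 mm forward, carry the flange. From 12 mm before to 30 mm behind, clips leave an 11 mm high slot above the prongs. End stop 28 mm behind.
- start_button (a joint): Travel (m) of the red spring button, 10 mm in diameter, in the middle of the end stop, which the back of the bowl presses: 0 is out (it stands 8 mm proud), 0.008 fully pressed. It pushes back with less than 1 N.
- mug: Green and white mug, 92 mm in diameter, 93 mm high, on the drip tray of the espresso machine at the back; origin under its middle. A bystander.
- tamper: Coffee tamper, steel foot 53 mm in diameter, brown knob, 75 mm high; origin under its middle. A bystander.
- coffee_spoon: Steel teaspoon, 138 mm long, lying on the worktop. A bystander.
- sugar_tin: Small round white tin with a light brown lid, 62 mm in diameter, 35 mm high; origin under its middle. A bystander.

How it is judged:
By the outcome, as a careful person would: the job done as asked, in the order asked, and still so for the second after the job is handed in, with the robot touching nothing.
It also fails if it takes over 45 s, if anything falls off the work surface, if the arm or the gripper's body presses on something with over 40 N, if the wrist force passes 120 N, or if a joint passes its speed limit or range.

ROBOT

A 6-joint arm with a two-finger parallel gripper is mounted at the origin on a cart in front of the work surface, level with it; the furniture and walls round the work are solid. World frame = base frame: x ahead of the robot, y to its left, z up, the work surface at z = 0. Lengths are in m, angles in rad, forces in N, time in s.
With the tool pointing down it reaches from about 0.275 to 1 m from the base axis. Payload 8.4 kg.
Tool frame: the origin (TCP) lies midway between the tips of the shut fingers; the grasp point (between the pads) lies 19 mm behind it; z points along the fingers, x is the direction in which the jaws open and shut, and the axes are right-handed (so a half turn about z gives the same grasp; the last joint's range is limited). The gripper opens to 85 mm and grips with 20 to 120 N. Pads are 22 mm wide; open, the fingers measure 114 mm over their backs; the gripper's body (76 mm by 85 mm) begins 54 mm behind the grasp point. The pads swing forward as they close: fully open they stand 13 mm farther back than shut.
Start: joints at [1.161, 0.353, 1.633, -0, 1.155, -0.002], TCP at [0.248, 0.574, 0.231] pointing down, gripper open.
Joint ranges: [-2.63, 2.63], [-0.92, 2.1], [0.06, 2.66], [-1.3, 4.44], [0, 2.69], [-3.02, 3.02]. Speed limits (rad/s): [2.22, 2.22, 2.79, 3.14, 3.14, 3.14].

INTERFACE

Orientations are given as [roll, pitch, yaw] about the fixed x, y, z axes, in that order (R = Rz(yaw) Ry(pitch) Rx(roll)).
In Python, from rig import read_state, get_image, hand_in gives the robot as it stands.
- The arm moves only by the tool servo_tool, never from a script. Its argument "plan" is a list of rows, each an object with "gripper": the gripper's target within -1 to 1 (fully open at 1, half-way at 0, shut at -1); "slide": the shift along the tool's x, y, z in mm, a list of three; "turn": the turn about the tool's z in degrees. In form: [{"gripper": gripper, "slide": [x, y, z], "turn": turn}, ...]. A call has 1 to 20 rows; each row shifts and turns the commanded pose from where the row before left it, along the tool's axes as they then stand; what a row does not reach is not made up. A row lasts 1/10 s, in which the tool goes at most 50 mm and 8.59 degrees, less where a joint would pass 70% of its speed; a pose out of reach is approached as far as the arm can. A call is refused whole if a number of a shift passes 50 or a number of a turn 8.59, either way. A call with a gripper value outside its range is refused whole. The fingers move at their own pace and stop on an object; "grip_force" is the grip in N (left out, the last holds). Time passes only in rows, so rows that do not move let the fingers close. It gives the time, the measured TCP pose, the force and the opening at its end, in the units of the state.
- read_state(): the state, without advancing time (a new reading comes with each control period).
- get_image(name): name is "scene" or "top"; returns a dict with "pixels" (420x560x3 uint8, red, green, blue), "fx", "fy", "cx", "cy" (pixels), "origin" and "rotation" of the camera in the world. Camera axes: x right, y up, looking along -z (the intrinsics and any distortion apply to the point x, -y, -z); pixel columns grow to the right and rows downward; lengths in m; the calibration is good to about 2 mm. A picture is of the moment at which its call begins. There is no depth.
- hand_in(): hands the job in, once; it reports no verdict.
The state is a dict: "time": time; "joint_pos": joint angles; "qvel": joint speeds; "tau": joint torques, N m; "tcp_pos": TCP position; "tool_rot": TCP orientation; "ft_force": force on the tool from outside, world axes, zero at the start; "wrist_torque": the same for the moment, N m; "gripper_width": finger opening in m.
Only numpy, scipy, OpenCV 4.12 (cv2) and the standard library are available. Lean on these libraries where they do the work, as an engineer would, in place of code of your own. Each camera call takes 0.05 s, during which the arm holds its last target.

## Working session

There is one attempt and no reset: what is moved stays moved. The work goes in short steps, Python scripts to look and compute and a tool call to move; the robot and the scene stay as the last step left them, time stands still between calls to the robot, and variables do not carry over. Pictures are saved under pics/ and viewed, and the job is handed in when it is done.

Besides the shell and the picture viewer there is one more tool, called as name(argument=value, ...) on one line, values as JSON. servo_tool: Moves the arm, as the interface text tells. Its arguments: {"type":"object","properties":{"plan":{"type":"array","items":{"type":"object","properties":{"gripper":{"type":"number"},"slide":{"type":"array","items":{"type":"number"}},"turn":{"type":"number"}}}},"grip_force":{"type":"number"}},"required":["plan"]}

```bash
ls; mkdir -p pics
cat > h.py <<'E'
import numpy as np, cv2
from rig import read_state, get_image, hand_in
def shot(n,f):
    im=get_image(n); cv2.imwrite(f'pics/{f}.png',im['pixels'][:,:,::-1]); 
    import pickle; pickle.dump(im,open(f'pics/{f}.pkl','wb')); return im
E
python3 - <<'E'
from h import *
for n in('scene','top'):
    im=shot(n,n+'0'); print({k:v for k,v in im.items() if k!='pixels'})
print(read_state())
E
```

```text
pics
{'fx': 386.00800177470177, 'fy': 386.00800177470177, 'cx': 280.200412826647, 'cy': 213.44453500802575, 'origin': array([-0.02330196,  0.84237396,  0.5627112 ]), 'rotation': array([ 1.11351184,  0.02630096, -2.48945473])}
{'fx': 380.55848141319905, 'fy': 380.55848141319905, 'cx': 279.3700025306353, 'cy': 207.51344429909972, 'origin': array([0.2839482 , 0.03702008, 0.96309711]), 'rotation': array([ 0.32979597, -0.00379836, -1.33943205])}
{'time': 0.1, 'joint_pos': array([ 1.16055418e+00,  3.53581164e-01,  1.63402012e+00,  2.06462685e-05,
        1.15524008e+00, -2.33630822e-03]), 'qvel': array([-0.0011069 , -0.00071577, -0.00195236,  0.00030704, -0.00190775,
        0.00048793]), 'tau': array([ 1.40763434e-03, -6.06354761e+01, -3.42820823e+01,  1.08102370e-04,
        3.75528864e-03,  4.00332124e-05]), 'tcp_pos': array([0.24772084, 0.57335632, 0.23065231]), 'tool_rot': array([-3.14157086e+00,  1.24866430e-03,  1.16288216e+00]), 'ft_force': array([ 0.51073802,  0.26777139, -0.35462341]), 'wrist_torque': array([ 0.06561748, -0.0608304 , -0.01409406]), 'gripper_width': 0.08527087826134487}
```

View pics/scene0.png

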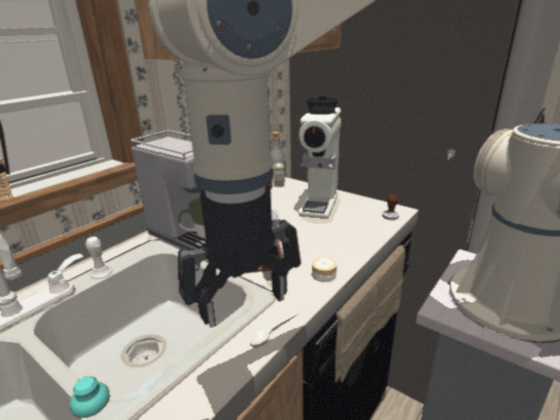

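View pics/top0.png

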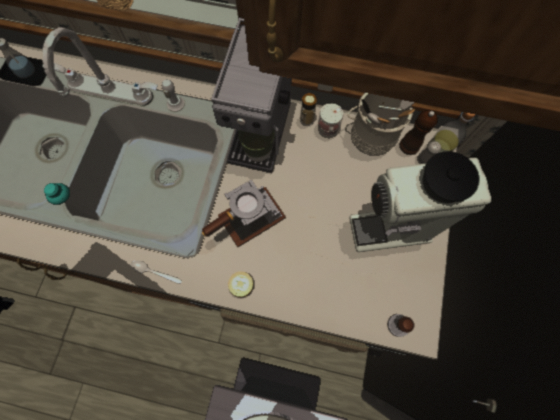

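```bash
cat >> h.py <<'E'
import pickle
from scipy.spatial.transform import Rotation as Ro
def load(f): return pickle.load(open(f'pics/{f}.pkl','rb'))
def R(im): return Ro.from_euler('xyz',im['rotation']).as_matrix()
def proj(im,P):
    c=(np.atleast_2d(P)-im['origin'])@R(im)
    return np.c_[im['cx']+im['fx']*c[:,0]/-c[:,2], im['cy']+im['fy']*c[:,1]/c[:,2]]
def back(im,uv,z):
    uv=np.atleast_2d(uv)
    d=np.c_[(uv[:,0]-im['cx'])/im['fx'],-(uv[:,1]-im['cy'])/im['fy'],-np.ones(len(uv))]@R(im).T
    return im['origin']+d*((z-im['origin'][2])/d[:,2])[:,None]
def crop(im,x0,y0,x1,y1,k,f,pts=None):
    p=cv2.resize(im['pixels'][y0:y1,x0:x1,::-1],None,fx=k,fy=k,interpolation=cv2.INTER_CUBIC)
    if pts is not None:
        for u,v in pts: cv2.circle(p,(int((u+.5-x0)*k),int((v+.5-y0)*k)),2,(0,255,0),-1)
    cv2.imwrite(f'pics/{f}.png',p)
E
python3 - <<'E'
from h import *
a=load('top0');b=load('scene0')
print(proj(a,[read_state()['tcp_pos']]),proj(b,[read_state()['tcp_pos']]))
crop(a,195,165,295,255,8,'c1')
crop(a,345,145,495,255,5,'c2')
crop(b,260,90,420,230,5,'c3')
E
```

```text
[[ -2.62548708 288.73405248]] [[245.77778341 318.19744008]]
```

View pics/c1.png

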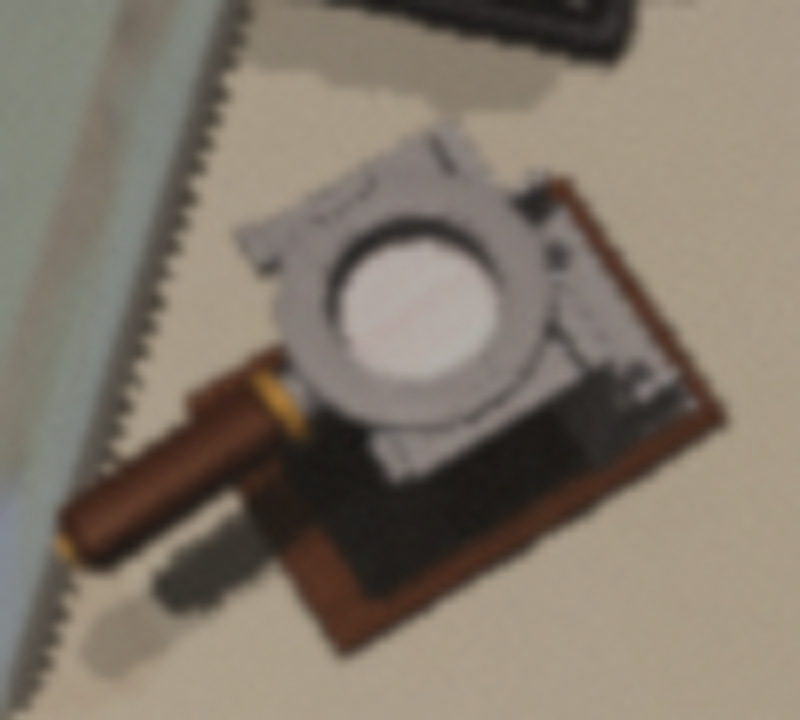

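View pics/c2.png

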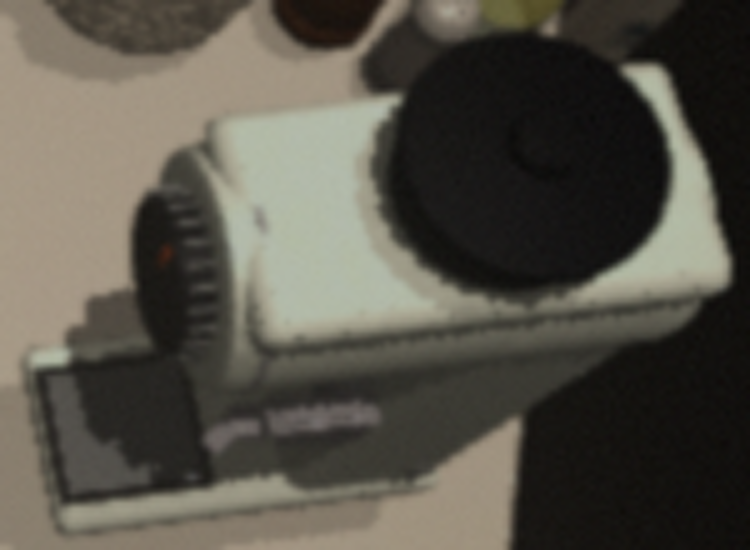

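View pics/c3.png

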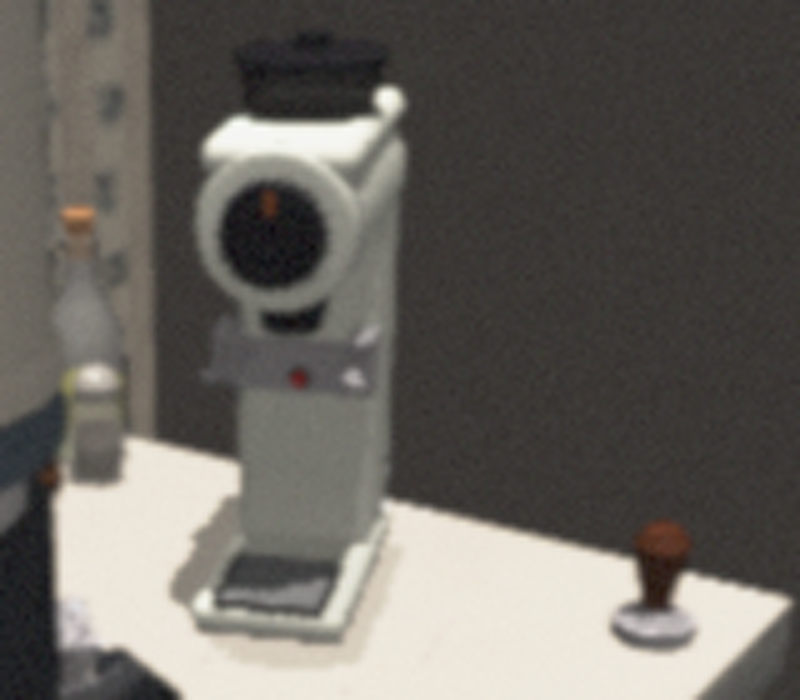

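```bash
cat > m.py <<'E'
from h import *
def T(x,y,z,yaw,P):
    c,s=np.cos(yaw),np.sin(yaw);P=np.asarray(P,float)
    return np.c_[x+c*P[:,0]-s*P[:,1],y+s*P[:,0]+c*P[:,1],z+P[:,2]]
t=np.linspace(0,2*np.pi,60,endpoint=False)
circ=lambda r,z:np.c_[r*np.cos(t),r*np.sin(t),0*t+z]
def seg(a,b,n=20): 
    a=np.array(a,float);b=np.array(b,float); return a+(b-a)*np.linspace(0,1,n)[:,None]
def box(x0,x1,y0,y1,z0,z1):
    S=[]
    for y in(y0,y1):
        for z in(z0,z1): S.append(seg((x0,y,z),(x1,y,z)))
    for x in(x0,x1):
        for z in(z0,z1): S.append(seg((x,y0,z),(x,y1,z),10))
        for y in(y0,y1): S.append(seg((x,y,z0),(x,y,z1),8))
    return np.vstack(S)
PF=np.vstack([circ(.0405,.032),circ(.0405,.026),box(-.122,-.05,-.011,.011,.0025,.0275)])
E
python3 - <<'E'
from m import *
a=load('top0')
b=back(a,[(246,202.5)],.126)[0]
h=back(a,[(205.6,232.8),(230,215.6)],.1215)
d=h[1]-h[0]; d2=b-h[0]
print(b,h,np.arctan2(d[1],d[0]),np.arctan2(d2[1],d2[0]),np.linalg.norm(d2[:2]),np.linalg.norm(d[:2]))
yaw=np.arctan2(d2[1],d2[0])
crop(a,195,165,295,255,8,'c1a',proj(a,T(b[0],b[1],.094,yaw,PF)))
# foot corners
c=np.array([(560,180),(725,420),(345,655)])/8+[194.5,164.5]
for z in(.01,.015,.02):
    f=back(a,c,z); print(z,f,np.linalg.norm(np.diff(f,axis=0),axis=1))
E
```

```text
[0.55765852 0.17827623 0.126     ] [[0.46682727 0.24990411 0.1215    ]
 [0.51938496 0.20684436 0.1215    ]] -0.6863902198738647 -0.6677397979696679 0.11567570618734732 0.06794447450741696
0.01 [[0.64999169 0.16072889 0.01      ]
 [0.5801946  0.08757136 0.01      ]
 [0.47550466 0.18807817 0.01      ]] [0.10111211 0.14512616]
0.015 [[0.6480714  0.16007991 0.015     ]
 [0.57864047 0.08730616 0.015     ]
 [0.47449974 0.18728571 0.015     ]] [0.10058167 0.14436482]
0.02 [[0.64615112 0.15943092 0.02      ]
 [0.57708635 0.08704097 0.02      ]
 [0.47349483 0.18649325 0.02      ]] [0.10005123 0.14360348]
```

View pics/c1a.png

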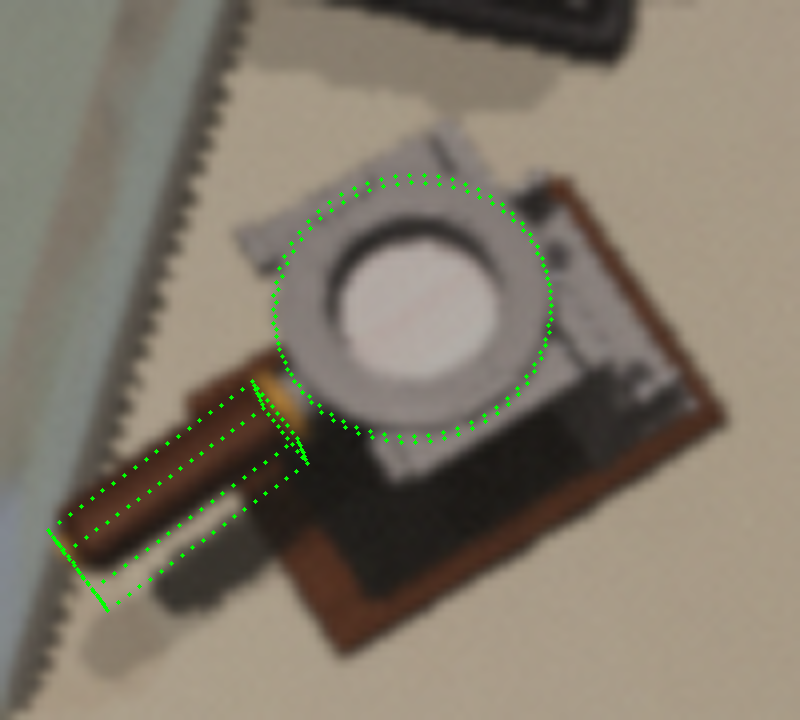

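Run:
```python
from m import *
a=load('top0')
def ang(p,q,z):
    f=back(a,np.array([p,q])/8+[194.5,164.5],z);d=f[1]-f[0]; return f[0],f[1],np.arctan2(d[1],d[0]),np.hypot(*d[:2])
print('handle up',ang((65,515),(250,375),.1215))
print('handle lo',ang((105,568),(305,437),.1215))
print('ridge',ang((85,530),(260,410),.1215))
print('prongL',ang((235,235),(440,122),.128))
print('prongR',ang((400,482),(585,375),.12))
crop(a,198,168,268,240,11,'c1b')
```

```text
handle up (array([0.47417178, 0.25923221, 0.1215    ]), array([0.527052 , 0.2192558, 0.1215   ]), np.float64(-0.6473175265070296), np.float64(0.06629050952513875))
handle lo (array([0.46179282, 0.24357189, 0.1215    ]), array([0.51254135, 0.19863073, 0.1215    ]), np.float64(-0.724782965000259), np.float64(0.06778732538224429))
ridge (array([0.47122502, 0.25236816, 0.1215    ]), array([0.51743054, 0.21351201, 0.1215    ]), np.float64(-0.6992117815082366), np.float64(0.06037176924696494))
prongL (array([0.56581173, 0.23396681, 0.128     ]), array([0.61445806, 0.184601  , 0.128     ]), np.float64(-0.7927387011193865), np.float64(0.06930691258720027))
prongR (array([0.50617649, 0.16866109, 0.12      ]), array([0.54999649, 0.12456071, 0.12      ]), np.float64(-0.7885871949746616), np.float64(0.06216940788321343))
```

View pics/c1b.png

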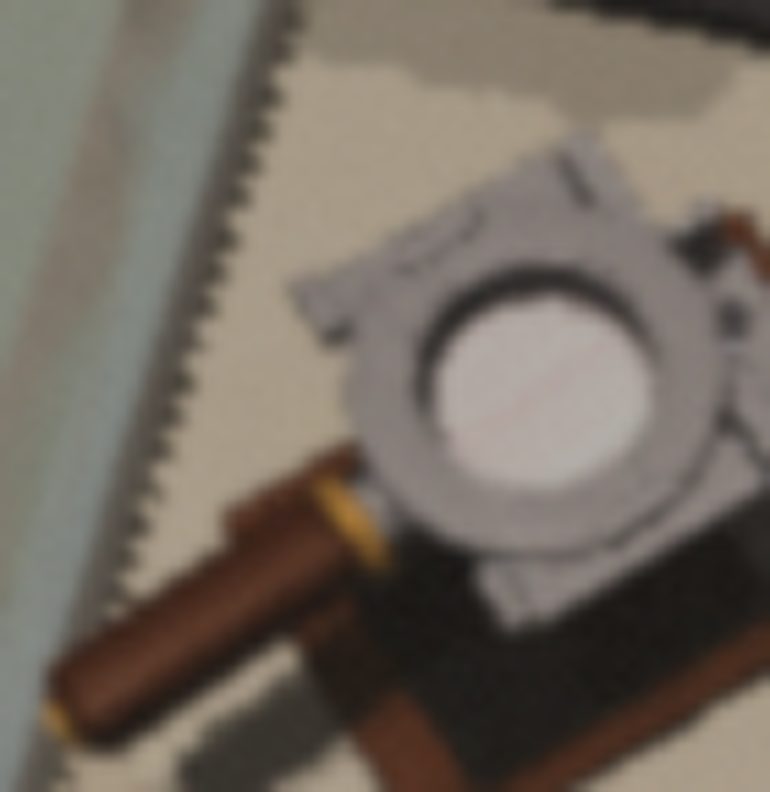

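```bash
cat >> m.py <<'E'
from scipy.optimize import least_squares
def tri(obs):
    # obs list of (im,uv)
    f=lambda p:np.concatenate([proj(i,p)[0]-u for i,u in obs])
    r=least_squares(f,[.6,0,.1]); return r.x,r.fun
E
python3 - <<'E'
from m import *
a=load('top0');b=load('scene0')
A=lambda u,v:np.array([u,v])/5+[344.5,144.5]
B=lambda u,v:np.array([u,v])/5+[259.5,89.5]
print('redmark',tri([(a,A(165,255)),(b,B(268,203))]))
print('FR corner',tri([(a,A(62,530)),(b,B(343,635))]))
print('FL corner',tri([(a,A(25,352)),(b,B(195,615))]))
print('dialc on z=.262',back(b,[B(272,233)],.262))
for z in (0,.01,.02): print(back(a,[A(25,352),A(62,532),A(435,485)],z), back(b,[B(197,628),B(343,637),B(385,525)],z))
E
```

```text
redmark (array([ 0.57739774, -0.08877216,  0.28452537]), array([-0.00639344, -0.02435939,  0.03642194,  0.01113261]))
FR corner (array([ 0.53414055, -0.11129001,  0.0091802 ]), array([ 0.10543342,  0.49217408, -0.61417143, -0.1381265 ]))
FL corner (array([ 0.62306577, -0.07596378,  0.01297112]), array([ 0.07379921,  0.2946611 , -0.36076557, -0.10294636]))
dialc on z=.262 [[ 0.58547784 -0.10581221  0.262     ]]
[[ 6.28462070e-01 -7.71743753e-02  1.11022302e-16]
 [ 5.36724564e-01 -1.12412883e-01  0.00000000e+00]
 [ 6.05960922e-01 -2.97187485e-01  0.00000000e+00]] [[ 0.62476028 -0.08258344  0.        ]
 [ 0.53976445 -0.12490563  0.        ]
 [ 0.60804707 -0.29726924  0.        ]]
[[ 0.62488492 -0.07598867  0.01      ]
 [ 0.53409994 -0.1108613   0.01      ]
 [ 0.60261741 -0.29371735  0.01      ]] [[ 0.6132435  -0.06614592  0.01      ]
 [ 0.52975814 -0.10771601  0.01      ]
 [ 0.5968273  -0.27701652  0.01      ]]
[[ 0.62130778 -0.07480297  0.02      ]
 [ 0.53147532 -0.10930971  0.02      ]
 [ 0.5992739  -0.29024722  0.02      ]] [[ 0.60172672 -0.04970841  0.02      ]
 [ 0.51975182 -0.09052638  0.02      ]
 [ 0.58560753 -0.25676381  0.02      ]]
```

```bash
cat >> m.py <<'E'
def circx(r,x,zc): return np.c_[0*t+x,r*np.cos(t),zc+r*np.sin(t)]
GR=np.vstack([circx(.034,-.072,.262),circx(.05,-.058,.262),seg((-.034,.031,.165),(.03,.031,.165)),seg((-.034,-.031,.165),(.03,-.031,.165)),circx(.005,.020,.152),seg((-.07,.05,0),(.1,.05,0)),seg((-.07,-.05,0),(.1,-.05,0)),seg((-.05,-.05,.361),(-.05,.05,.361))])
E
python3 - <<'E'
from m import *
a=load('top0');b=load('scene0')
P=T(.603,-.156,0,-1.205,GR)
crop(a,345,145,495,255,5,'c2a',proj(a,P))
crop(b,285,100,365,225,6,'c3a',proj(b,P))
E
```

```text
(no output)
```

View pics/c2a.png

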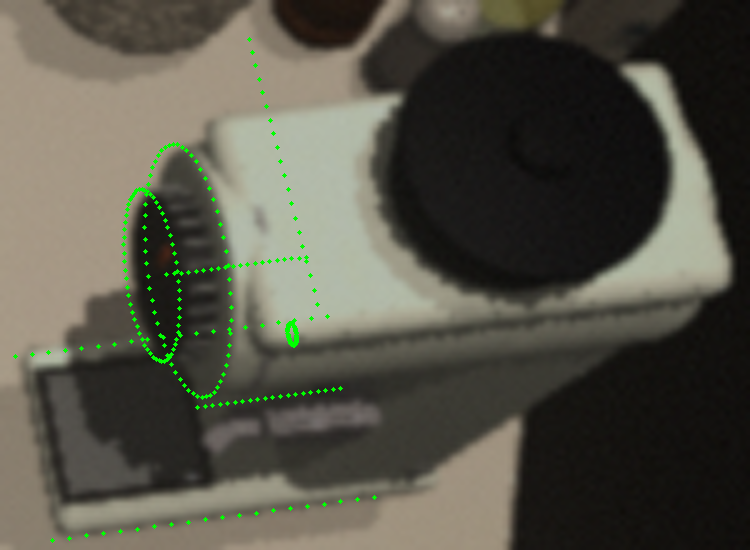

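View pics/c3a.png

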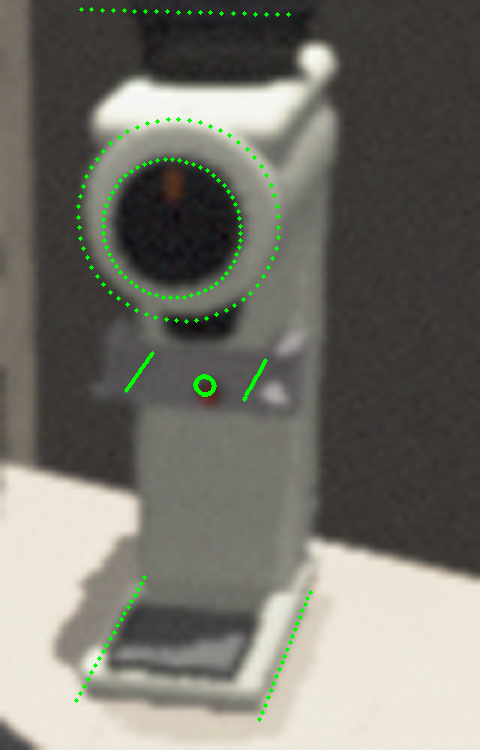

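```bash
cat >> m.py <<'E'
def togo(x,y,z,toolx):
    s=read_state(); Rm=Ro.from_euler('xyz',s['tool_rot']).as_matrix()
    d=np.array([x,y,z])-s['tcp_pos']
    ex=Rm[:,0]; cur=np.arctan2(ex[1],ex[0])
    dt=(toolx-cur+np.pi/2)%np.pi-np.pi/2
    print('t',s['time'],'tcp',s['tcp_pos'].round(4),'yaw',round(cur,4),'grip',round(s['gripper_width'],4),'F',s['ft_force'].round(1))
    print('slide now mm',(d@Rm*1e3).round(1),'turn deg',round(-np.degrees(dt),2))
    R2=Rm@Ro.from_euler('z',-dt).as_matrix()
    print('slide after turn mm',(d@R2*1e3).round(1), 'q',s['joint_pos'].round(2))
E
python3 -c "
from m import *
togo(.473,.248,.18,-.68+np.pi/2)"
```

```text
t 0.1 tcp [0.2477 0.5734 0.2307] yaw 1.1629 grip 0.0853 F [ 0.5  0.3 -0.4]
slide now mm [-209.2  335.9   50.9] turn deg 15.59
slide after turn mm [-111.3  379.7   50.9] q [ 1.16  0.35  1.63  0.    1.16 -0.  ]
```

servo_tool(plan=[{"gripper": 1, "slide": [0, 0, 0], "turn": 5.2}, {"gripper": 1, "slide": [0, 0, 0], "turn": 5.2}, {"gripper": 1, "slide": [0, 0, 0], "turn": 5.2}, {"gripper": 1, "slide": [-9, 31, 0], "turn": 0}, {"gripper": 1, "slide": [-9, 31, 0], "turn": 0}, {"gripper": 1, "slide": [-9, 31, 0], "turn": 0}, {"gripper": 1, "slide": [-9, 31, 0], "turn": 0}, {"gripper": 1, "slide": [-9, 31, 0], "turn": 0}, {"gripper": 1, "slide": [-9, 31, 0], "turn": 0}, {"gripper": 1, "slide": [-9, 31, 0], "turn": 0}, {"gripper": 1, "slide": [-9, 31, 0], "turn": 0}, {"gripper": 1, "slide": [-9, 31, 0], "turn": 0}, {"gripper": 1, "slide": [-9, 31, 0], "turn": 0}, {"gripper": 1, "slide": [-9, 31, 10], "turn": 0}, {"gripper": 1, "slide": [-9, 31, 10], "turn": 0}, {"gripper": 1, "slide": [0, 0, 0], "turn": 0}], grip_force=80)

```text
time: 1.7
tcp_pos: [0.4699, 0.2529, 0.2098]
tool_rot: [-3.142, 0.003, 0.888]
ft_force: [0.3, 0.7, 0.2]
gripper_width: 0.0855
```

```bash
python3 -c "
from m import *
togo(.473,.248,.09,-.68+np.pi/2)
a=shot('top','top1');b=shot('scene','scene1')
p=proj(b,T(.559,.1785,.094,-.68,PF))
crop(a,170,150,300,260,6,'d1'); print(p.min(0),p.max(0))
x0,y0=(p.min(0)-30).astype(int);x1,y1=(p.max(0)+30).astype(int)
crop(b,x0,y0,x1,y1,6,'d2',p);print(x0,y0)
crop(b,x0,y0,x1,y1,6,'d2n')
"
```

```text
t 1.7 tcp [0.4699 0.2529 0.2098] yaw 0.888 grip 0.0855 F [0.3 0.7 0.2]
slide now mm [ -1.5   5.5 119.9] turn deg -0.16
slide after turn mm [ -1.6   5.5 119.9] q [ 0.49  0.24  1.85 -0.    1.06 -0.4 ]
[245.31397581 208.23428156] [277.15892876 249.80405586]
215 178
```

View pics/d1.png

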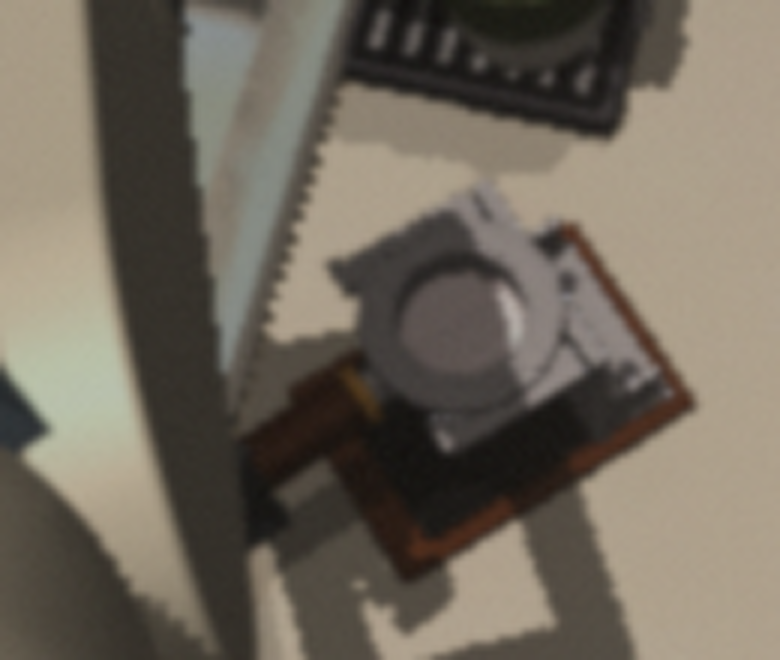

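View pics/d2.png

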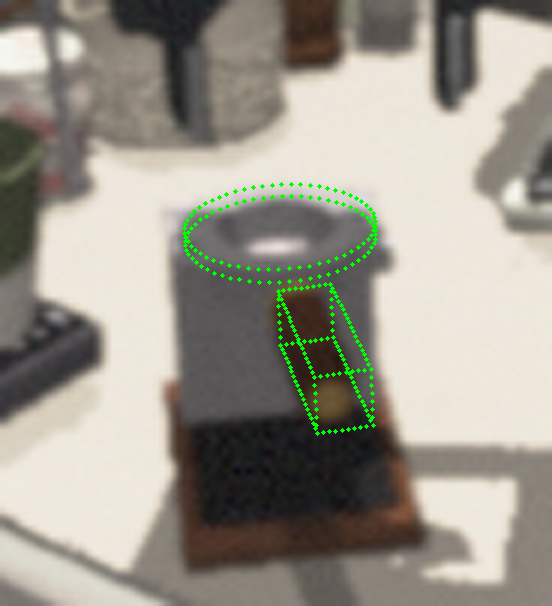

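```bash
python3 -c "
from m import *
a=load('top0');b=load('scene1')
for i,(x,y,w) in enumerate([(.560,.179,-.715)]):
  P=T(x,y,.094,w,PF)
  crop(b,230,190,300,265,8,'e%d'%i,proj(b,P)); crop(a,195,165,295,255,7,'f%d'%i,proj(a,P))
crop(b,230,190,300,265,8,'en')
p=np.hstack([cv2.imread('pics/en.png')[:520,:400],cv2.imread('pics/e0.png')[:520,:400]])
cv2.imwrite('pics/g.png',p)
"
```

```text
(no output)
```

View pics/g.png

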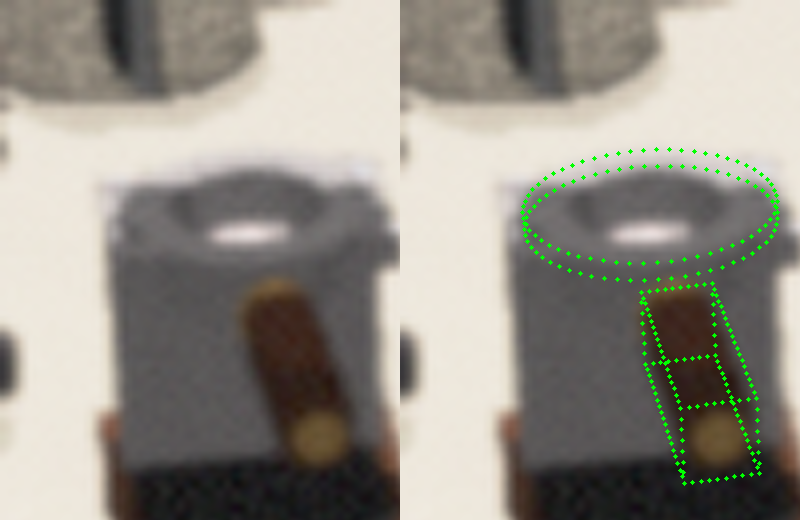

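View pics/f0.png

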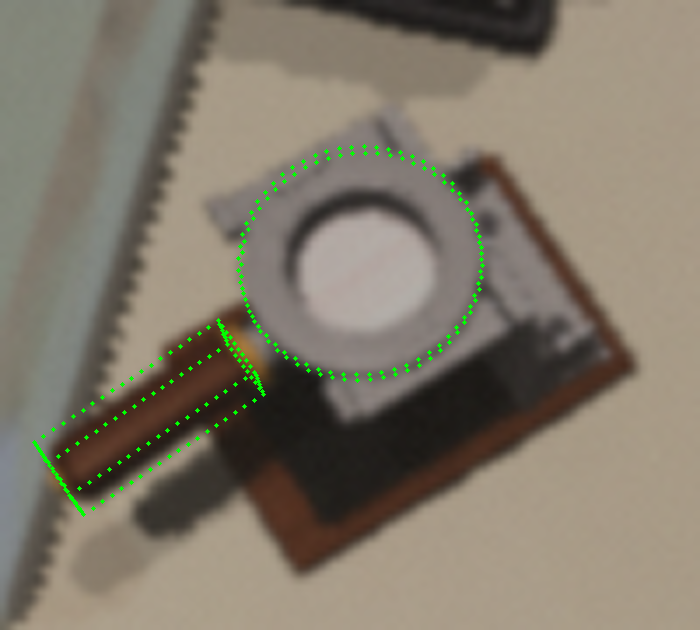

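```bash
python3 -c "
from m import *
togo(.4785,.2498,.088,-.715+np.pi/2)"
```

```text
t 1.8 tcp [0.4691 0.2554 0.2109] yaw 0.8889 grip 0.0855 F [0.  0.9 0.1]
slide now mm [  1.7  10.9 122.9] turn deg 1.89
slide after turn mm [  2.1  10.9 122.9] q [ 0.5   0.23  1.85  0.    1.06 -0.39]
```

servo_tool(plan=[{"gripper": 1, "slide": [2, 11, 0], "turn": 1.9}, {"gripper": 1, "slide": [0, 0, 25], "turn": 0}, {"gripper": 1, "slide": [0, 0, 25], "turn": 0}, {"gripper": 1, "slide": [0, 0, 25], "turn": 0}, {"gripper": 1, "slide": [0, 0, 15], "turn": 0}, {"gripper": 1, "slide": [0, 0, 0], "turn": 0}, {"gripper": 1, "slide": [0, 0, 0], "turn": 0}])

```text
time: 2.5
tcp_pos: [0.4793, 0.2512, 0.1218]
tool_rot: [3.141, -0.0, 0.858]
ft_force: [0.6, -0.2, 1.1]
gripper_width: 0.0853
```

```bash
python3 -c "
from m import *
togo(.4785,.2498,.088,-.715+np.pi/2)
a=shot('top','top2');b=shot('scene','scene2')
togo(.4785,.2498,.088,-.715+np.pi/2)
crop(b,200,150,330,270,6,'d3');crop(a,170,150,300,260,6,'d4')
"
```

```text
t 2.5 tcp [0.4793 0.2512 0.1218] yaw 0.8577 grip 0.0853 F [ 0.6 -0.2  1.1]
slide now mm [-1.5  0.3 33.8] turn deg 0.11
slide after turn mm [-1.5  0.3 33.8] q [ 0.48  0.36  1.91  0.    0.87 -0.38]
t 2.6 tcp [0.4798 0.2512 0.1225] yaw 0.8577 grip 0.0852 F [-0.  -0.2  0.2]
slide now mm [-2.  -0.1 34.5] turn deg 0.11
slide after turn mm [-2.  -0.1 34.5] q [ 0.48  0.36  1.91  0.    0.87 -0.38]
```

View pics/d3.png

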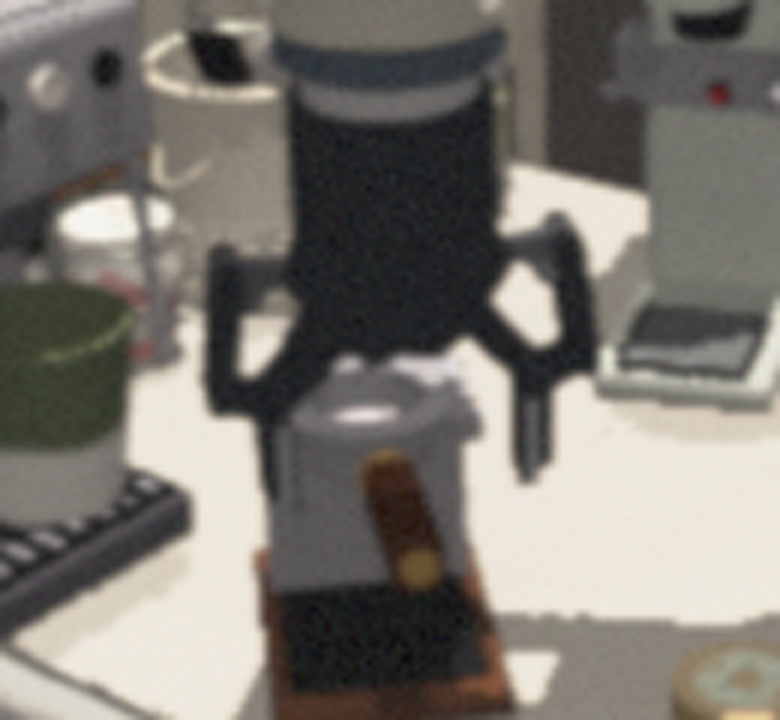

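View pics/d4.png

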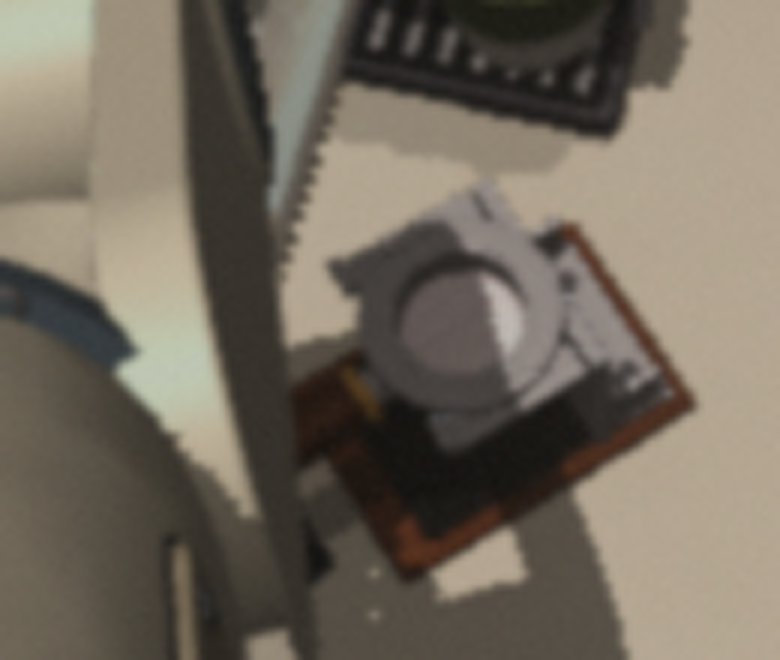

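servo_tool(plan=[{"gripper": 1, "slide": [-1.5, 0, 17], "turn": 0}, {"gripper": 1, "slide": [0, 0, 17], "turn": 0}, {"gripper": 1, "slide": [0, 0, 0], "turn": 0}, {"gripper": 0, "slide": [0, 0, 0], "turn": 0}, {"gripper": -1, "slide": [0, 0, 0], "turn": 0}, {"gripper": -1, "slide": [0, 0, 0], "turn": 0}, {"gripper": -1, "slide": [0, 0, 0], "turn": 0}, {"gripper": -1, "slide": [0, 0, 0], "turn": 0}, {"gripper": -1, "slide": [0, 0, 0], "turn": 0}, {"gripper": -1, "slide": [0, 0, 0], "turn": 0}, {"gripper": -1, "slide": [0, 0, 0], "turn": 0}, {"gripper": -1, "slide": [0, 0, 0], "turn": 0}], grip_force=90)

```text
time: 3.8
tcp_pos: [0.4784, 0.2495, 0.0875]
tool_rot: [3.141, -0.001, 0.858]
ft_force: [0.7, 0.5, 4.0]
gripper_width: 0.0208
```

```bash
python3 -c "
from m import *
b=shot('scene','scene3')
togo(.4785,.2498,.088,-.715+np.pi/2);print(read_state()['wrist_torque'])
crop(b,200,150,330,270,6,'d5')
"
```

```text
t 3.85 tcp [0.4784 0.2495 0.0875] yaw 0.8577 grip 0.021 F [0.3 0.7 4.8]
slide now mm [ 0.3 -0.1 -0.5] turn deg 0.11
slide after turn mm [ 0.3 -0.1 -0.5] q [ 0.48  0.41  1.93 -0.    0.8  -0.38]
[-0.21306078 -0.31146076  0.08463381]
```

View pics/d5.png

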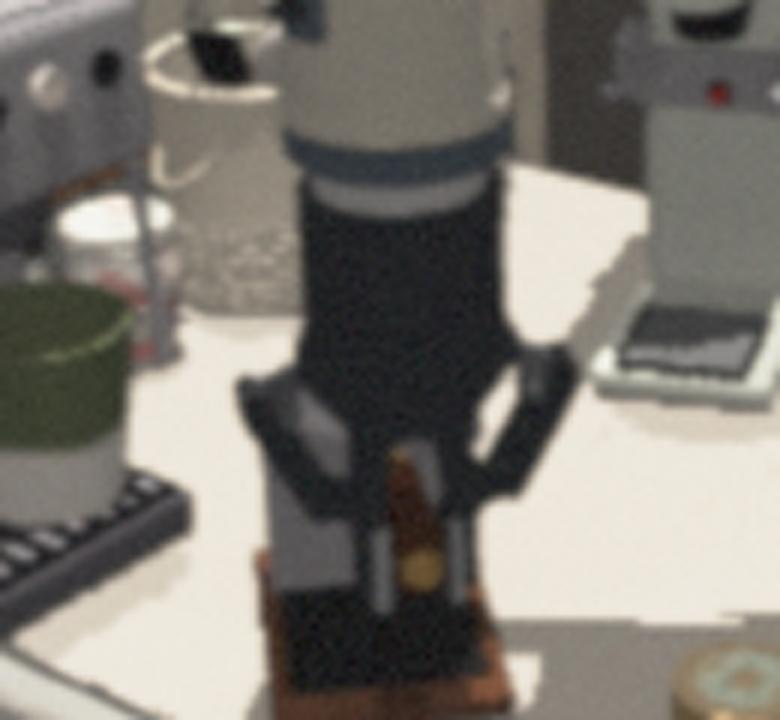

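servo_tool(plan=[{"gripper": -1, "slide": [0, 0, -5], "turn": 0}, {"gripper": -1, "slide": [0, 0, -10], "turn": 0}, {"gripper": -1, "slide": [0, 0, -15], "turn": 0}, {"gripper": -1, "slide": [0, 0, -15], "turn": 0}, {"gripper": -1, "slide": [0, 0, -10], "turn": 0}, {"gripper": -1, "slide": [0, 0, -5], "turn": 0}, {"gripper": -1, "slide": [0, 0, 0], "turn": 0}, {"gripper": -1, "slide": [0, 0, 0], "turn": 0}], grip_force=90)

```text
time: 4.65
tcp_pos: [0.4777, 0.2492, 0.1469]
tool_rot: [-3.141, 0.001, 0.858]
ft_force: [0.5, 0.1, -1.9]
gripper_width: 0.0207
```

```bash
python3 -c "
from m import *
b=shot('scene','scene4');a=shot('top','top4')
togo(.4785,.2498,.148,-.715+np.pi/2);print(read_state()['wrist_torque'])
P=T(.560,.179,.154,-.715,PF)
crop(b,230,160,310,250,6,'d5n');crop(b,230,160,310,250,6,'d5',proj(b,P))
crop(a,185,150,295,250,7,'d6',proj(a,P))
cv2.imwrite('pics/d5.png',np.hstack([cv2.imread('pics/d5n.png')[:,:395],cv2.imread('pics/d5.png')[:,:395]]))
"
```

```text
t 4.75 tcp [0.4775 0.2491 0.1466] yaw 0.8575 grip 0.0212 F [-0.6  0.3 -2.3]
slide now mm [ 1.2  0.3 -1.4] turn deg 0.1
slide after turn mm [ 1.2  0.3 -1.4] q [ 0.48  0.32  1.89  0.    0.93 -0.38]
[ 0.12827752  0.19020092 -0.04780439]
```

View pics/d5.png

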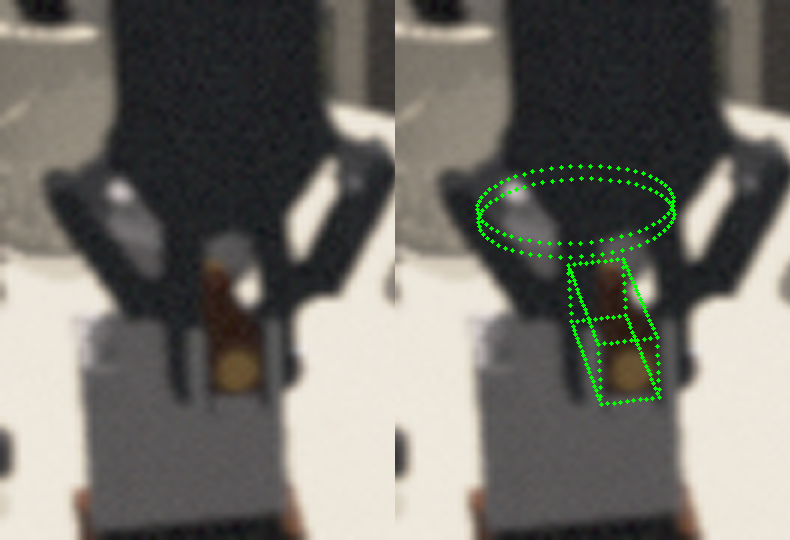

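View pics/d6.png

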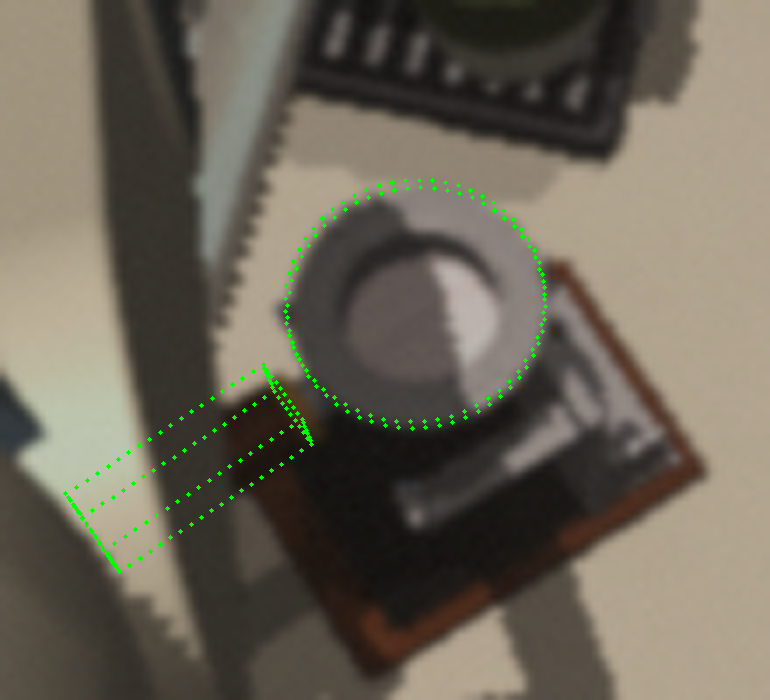

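```bash
python3 -c "
from m import *
togo(.5168,.0661,.147,.3675)"
```

```text
t 4.75 tcp [0.4775 0.2491 0.1466] yaw 0.8575 grip 0.0212 F [-0.6  0.3 -2.3]
slide now mm [-112.7  149.4   -0.3] turn deg 28.08
slide after turn mm [-29.1 184.9  -0.3] q [ 0.48  0.32  1.89  0.    0.93 -0.38]
```

servo_tool(plan=[{"gripper": -1, "slide": [0, 0, 0], "turn": 4}, {"gripper": -1, "slide": [0, 0, 0], "turn": 4}, {"gripper": -1, "slide": [0, 0, 0], "turn": 4}, {"gripper": -1, "slide": [0, 0, 0], "turn": 4}, {"gripper": -1, "slide": [0, 0, 0], "turn": 4}, {"gripper": -1, "slide": [0, 0, 0], "turn": 4}, {"gripper": -1, "slide": [0, 0, 0], "turn": 4}, {"gripper": -1, "slide": [-1, 7, 0], "turn": 0}, {"gripper": -1, "slide": [-3, 18, 0], "turn": 0}, {"gripper": -1, "slide": [-4, 25, 0], "turn": 0}, {"gripper": -1, "slide": [-4, 25, 0], "turn": 0}, {"gripper": -1, "slide": [-4, 25, 0], "turn": 0}, {"gripper": -1, "slide": [-4, 25, 0], "turn": 0}, {"gripper": -1, "slide": [-4, 25, 0], "turn": 0}, {"gripper": -1, "slide": [-3, 20, 0], "turn": 0}, {"gripper": -1, "slide": [-2, 10, 0], "turn": 0}, {"gripper": -1, "slide": [0, 4, 0], "turn": 0}, {"gripper": -1, "slide": [0, 0, 0], "turn": 0}, {"gripper": -1, "slide": [0, 0, 0], "turn": 0}])

```text
time: 6.65
tcp_pos: [0.5171, 0.0679, 0.1472]
tool_rot: [-3.141, 0.0, 0.37]
ft_force: [-0.8, -0.1, -2.7]
gripper_width: 0.0208
```

```bash
python3 -c "
from m import *
b=shot('scene','scene5');a=shot('top','top5')
togo(.5168,.0661,.147,.3675)
s=read_state();x,y,z=s['tcp_pos'];w=-1.205
P=T(x+.1083*np.cos(w)-.0012*np.sin(w),y+.1083*np.sin(w)+.0012*np.cos(w),z+.0065,w,PF)
print(P[:60].mean(0))
G=T(.603,-.156,0,-1.205,GR)
crop(a,280,140,440,255,5,'d8',np.vstack([proj(a,P),proj(a,G)]))
crop(b,250,100,380,230,6,'d7',np.vstack([proj(b,P),proj(b,G)]))
crop(b,250,100,380,230,6,'d7n')
"
```

```text
t 6.75 tcp [0.5172 0.068  0.1472] yaw 0.3699 grip 0.0209 F [-0.7  0.1 -2.1]
slide now mm [-1.   1.6  0.2] turn deg 0.14
slide after turn mm [-1.   1.6  0.2] q [ 0.13  0.3   1.93  0.    0.92 -0.24]
[ 0.55702243 -0.03272301  0.18574205]
```

View pics/d7.png

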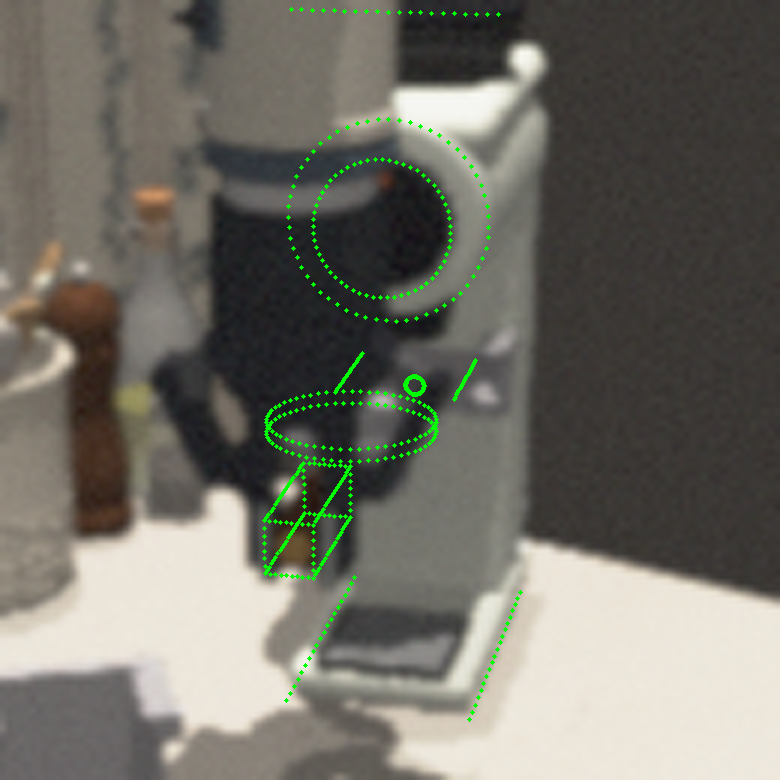

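View pics/d8.png

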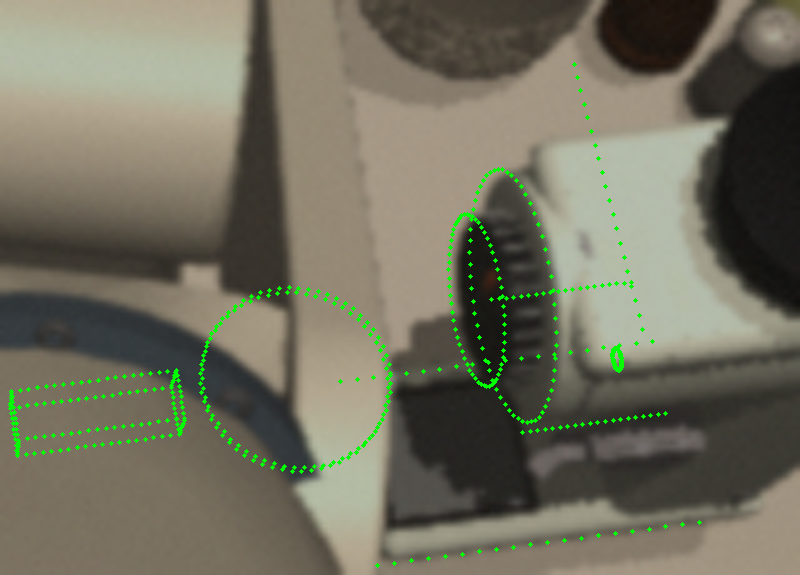

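View pics/d7n.png

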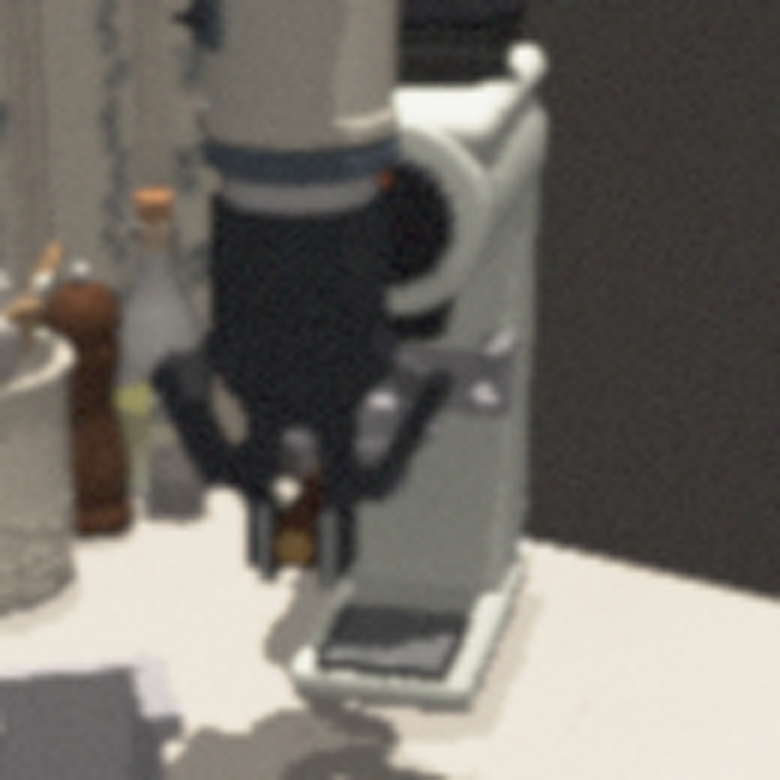

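servo_tool(plan=[{"gripper": -1, "slide": [0, 5, 3], "turn": 0.1}, {"gripper": -1, "slide": [0, 12, 5], "turn": 0}, {"gripper": -1, "slide": [0, 15, 5], "turn": 0}, {"gripper": -1, "slide": [0, 12, 0], "turn": 0}, {"gripper": -1, "slide": [0, 6, 0], "turn": 0}, {"gripper": -1, "slide": [0, 0, 0], "turn": 0}, {"gripper": -1, "slide": [0, 0, 0], "turn": 0}])

```text
time: 7.45
tcp_pos: [0.5353, 0.0204, 0.1343]
tool_rot: [-3.141, -0.0, 0.366]
ft_force: [-0.1, 1.1, -2.4]
gripper_width: 0.0209
```

```bash
cat > ov.py <<'E'
from m import *
import sys
n=sys.argv[1]
b=shot('scene','scene'+n);a=shot('top','top'+n)
w=-1.205;H=np.array([.603,-.156]);c,s_=np.cos(w),np.sin(w)
togo(H[0]-.1083*c+.0012*s_,H[1]-.1083*s_-.0012*c,.134,.3675)
s=read_state();x,y,z=s['tcp_pos'];print(s['wrist_torque'])
P=T(x+.1083*c-.0012*s_,y+.1083*s_+.0012*c,z+.0065,w,PF)
G=T(*H,0,w,GR)
crop(b,265,130,345,210,7,'s'+n+'n');crop(b,265,130,345,210,7,'s'+n,np.vstack([proj(b,P),proj(b,G)]))
crop(a,330,150,460,255,6,'t'+n)
cv2.imwrite('pics/s%s.png'%n,np.hstack([cv2.imread('pics/s%sn.png'%n)[:,:400],cv2.imread('pics/s%s.png'%n)[:,:400]]))
E
python3 ov.py 6
```

```text
t 7.55 tcp [0.5352 0.0208 0.1344] yaw 0.3671 grip 0.0205 F [-0.1 -0.1 -2.1]
slide now mm [-1.2 81.1  0.4] turn deg -0.02
slide after turn mm [-1.2 81.1  0.4] q [ 0.04  0.33  1.91  0.    0.9  -0.33]
[ 0.2014356   0.06034113 -0.0157287 ]
```

View pics/s6.png

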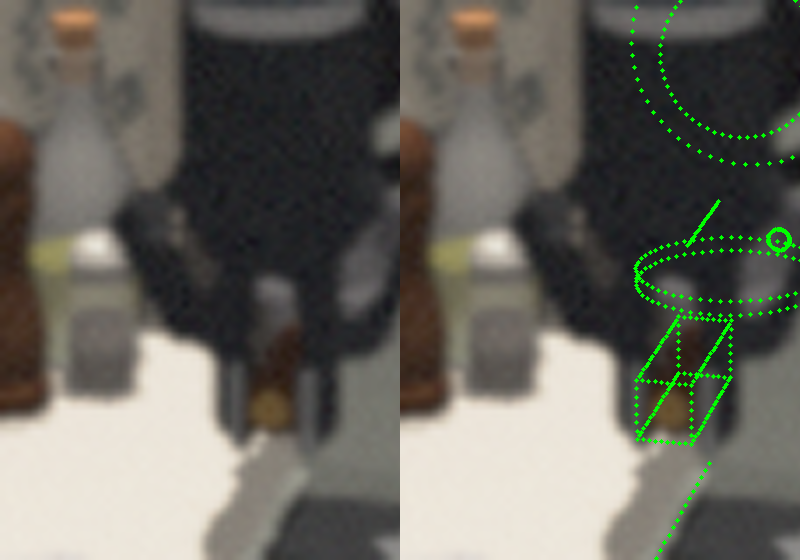

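View pics/t6.png

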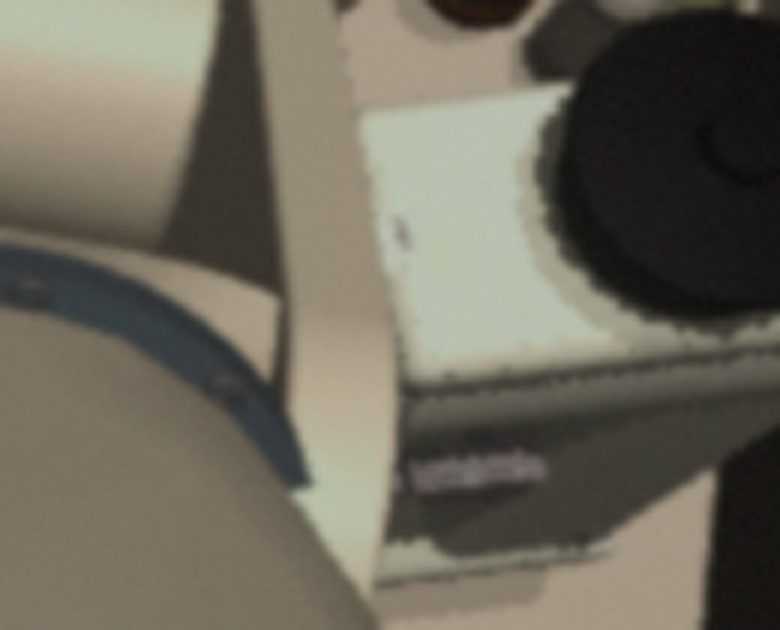

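servo_tool(plan=[{"gripper": -1, "slide": [0, 4, 0], "turn": 0}, {"gripper": -1, "slide": [0, 6, 0], "turn": 0}, {"gripper": -1, "slide": [0, 6, 0], "turn": 0}, {"gripper": -1, "slide": [0, 6, 0], "turn": 0}, {"gripper": -1, "slide": [0, 6, 0], "turn": 0}, {"gripper": -1, "slide": [0, 2, 0], "turn": 0}, {"gripper": -1, "slide": [0, 0, 0], "turn": 0}])

```text
time: 8.25
tcp_pos: [0.5461, -0.0078, 0.1342]
tool_rot: [-3.142, 0.0, 0.366]
ft_force: [-0.5, 0.8, -2.9]
gripper_width: 0.0207
```

```bash
python3 ov.py 7
```

```text
t 8.35 tcp [ 0.5459 -0.0074  0.1342] yaw 0.3668 grip 0.0207 F [-1.5 -0.4 -2.8]
slide now mm [-1.1 50.9  0.2] turn deg -0.04
slide after turn mm [-1.1 50.9  0.2] q [-0.02  0.35  1.89  0.    0.91 -0.38]
[ 0.2598092   0.02500444 -0.00099834]
```

View pics/s7.png

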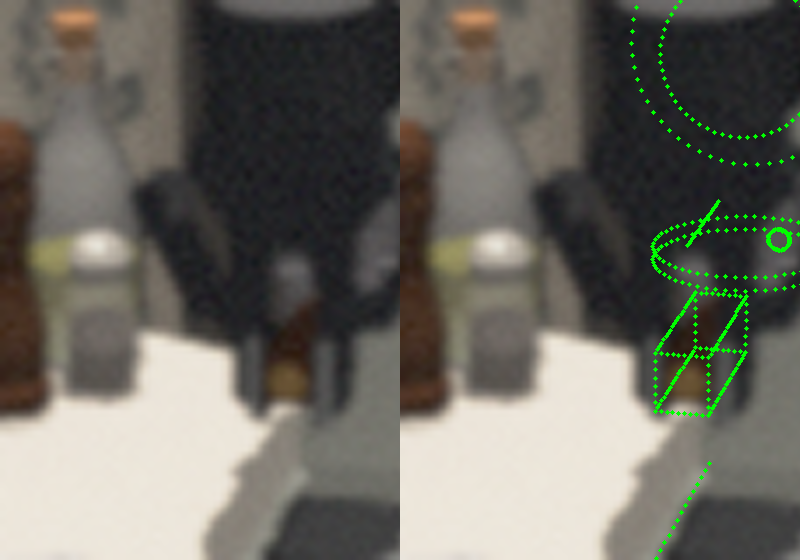

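View pics/t7.png

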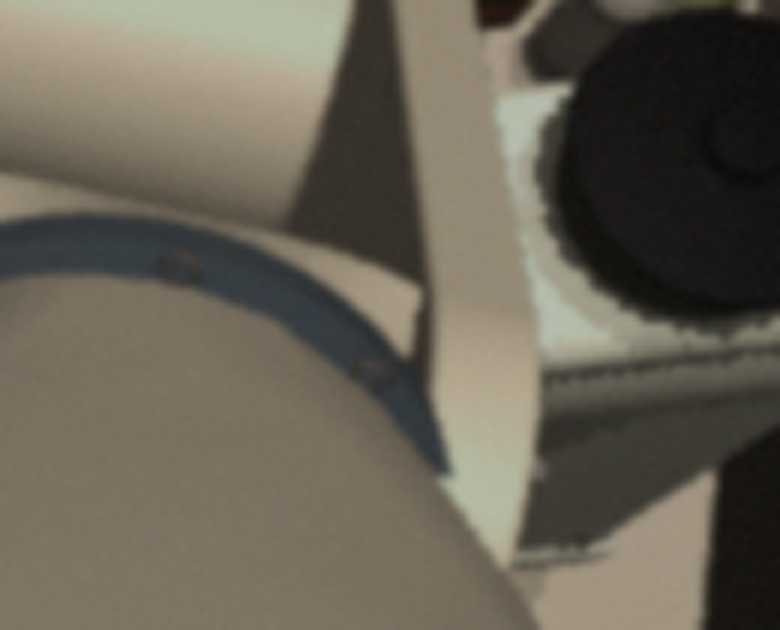

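servo_tool(plan=[{"gripper": -1, "slide": [0, 4, 0], "turn": 0}, {"gripper": -1, "slide": [0, 6, 0], "turn": 0}, {"gripper": -1, "slide": [0, 6, 0], "turn": 0}, {"gripper": -1, "slide": [0, 4, 0], "turn": 0}, {"gripper": -1, "slide": [0, 0, 0], "turn": 0}])

```text
time: 8.85
tcp_pos: [0.5535, -0.0267, 0.1343]
tool_rot: [3.141, -0.0, 0.366]
ft_force: [-0.0, -0.4, -2.1]
gripper_width: 0.0209
```

```bash
python3 ov.py 8
```

```text
t 8.95 tcp [ 0.5532 -0.0262  0.1342] yaw 0.3667 grip 0.021 F [-0.3 -0.1 -2. ]
slide now mm [-1.1 30.7  0.2] turn deg -0.05
slide after turn mm [-1.2 30.7  0.2] q [-0.05  0.36  1.87  0.    0.91 -0.42]
[ 0.24303227  0.11261227 -0.03959027]
```

servo_tool(plan=[{"gripper": -1, "slide": [0, 4, 0], "turn": 0}, {"gripper": -1, "slide": [0, 4, 0], "turn": 0}, {"gripper": -1, "slide": [0, 4, 0], "turn": 0}, {"gripper": -1, "slide": [0, 4, 0], "turn": 0}, {"gripper": -1, "slide": [0, 2, 0], "turn": 0}, {"gripper": -1, "slide": [0, 0, 0], "turn": 0}])

```text
time: 9.55
tcp_pos: [0.5598, -0.0432, 0.1343]
tool_rot: [3.142, -0.0, 0.367]
ft_force: [0.9, -0.1, -1.7]
gripper_width: 0.0207
```

```bash
python3 ov.py 9
```

```text
t 9.65 tcp [ 0.5596 -0.0429  0.1342] yaw 0.367 grip 0.0207 F [ 1.1  0.1 -2.6]
slide now mm [-1.2 12.8  0.2] turn deg -0.03
slide after turn mm [-1.2 12.8  0.2] q [-0.08  0.37  1.86  0.    0.92 -0.45]
[0.27849727 0.09353154 0.00983292]
```

View pics/scene9.png

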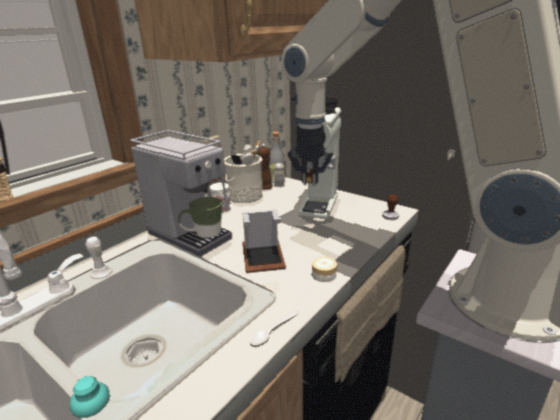

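servo_tool(plan=[{"gripper": -1, "slide": [0, 0, 1], "turn": 0}, {"gripper": -1, "slide": [0, 0, 0.5], "turn": 0}, {"gripper": -1, "slide": [0, 0, 0], "turn": 0}])

```text
time: 9.95
tcp_pos: [0.5597, -0.0428, 0.133]
tool_rot: [3.141, -0.0, 0.367]
ft_force: [-1.1, 0.5, 0.2]
gripper_width: 0.0205
```

servo_tool(plan=[{"gripper": -0.5, "slide": [0, 0, 0], "turn": 0}, {"gripper": -0.2, "slide": [0, 0, 0], "turn": 0}, {"gripper": -0.2, "slide": [0, 0, 0], "turn": 0}, {"gripper": -0.2, "slide": [0, -6, 0], "turn": 0}, {"gripper": -0.2, "slide": [0, -6, 0], "turn": 0}, {"gripper": -0.2, "slide": [0, 0, 0], "turn": 0}])

```text
time: 10.55
tcp_pos: [0.5549, -0.0308, 0.1327]
tool_rot: [-3.141, 0.0, 0.368]
ft_force: [0.1, 0.3, 0.2]
gripper_width: 0.0343
```

```bash
python3 ov.py 10; python3 -c "
from m import *
b=load('scene10');crop(b,265,100,365,220,6,'sx')"
```

```text
t 10.65 tcp [ 0.5553 -0.0314  0.1328] yaw 0.3678 grip 0.0341 F [-0.4 -0.4  0.4]
slide now mm [-1.3 25.1 -1.2] turn deg 0.02
slide after turn mm [-1.3 25.1 -1.2] q [-0.06  0.36  1.87 -0.    0.91 -0.43]
[ 0.05649452 -0.00138946  0.00060618]
```

View pics/sx.png

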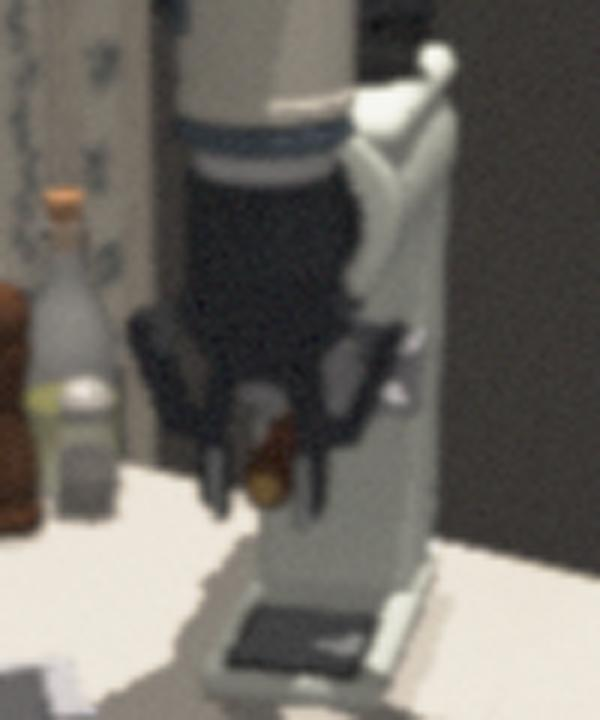

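servo_tool(plan=[{"gripper": -1, "slide": [0, 0, 0], "turn": 0}, {"gripper": -1, "slide": [0, 0, 0], "turn": 0}, {"gripper": -1, "slide": [0, 0, 0], "turn": 0}, {"gripper": -1, "slide": [0, 0, 0], "turn": 0}, {"gripper": -1, "slide": [0, 3, 0], "turn": 0}, {"gripper": -1, "slide": [0, 3, 0], "turn": 0}, {"gripper": -1, "slide": [0, 2, 0], "turn": 0}, {"gripper": -1, "slide": [0, 0, 0], "turn": 0}], grip_force=60)

```text
time: 11.45
tcp_pos: [0.5584, -0.0396, 0.1328]
tool_rot: [3.141, -0.0, 0.367]
ft_force: [0.7, 1.1, 1.4]
gripper_width: 0.0207
```

```bash
python3 ov.py 11
```

```text
t 11.55 tcp [ 0.5584 -0.0395  0.1329] yaw 0.367 grip 0.0209 F [-0.3 -1.3  1.5]
slide now mm [-1.2 16.4 -1.1] turn deg -0.03
slide after turn mm [-1.2 16.4 -1.1] q [-0.07  0.37  1.86 -0.    0.91 -0.44]
[-0.22605995  0.02537665 -0.05478296]
```

servo_tool(plan=[{"gripper": -1, "slide": [0, 1, 0], "turn": 0}, {"gripper": -1, "slide": [0, 1, 0], "turn": 0}, {"gripper": -1, "slide": [0, 1, 0], "turn": 0}, {"gripper": -1, "slide": [0, 0, 0], "turn": 0}])

```text
time: 11.95
tcp_pos: [0.5593, -0.0419, 0.1328]
tool_rot: [-3.141, 0.0, 0.367]
ft_force: [-0.8, 2.5, 1.7]
gripper_width: 0.021
```

servo_tool(plan=[{"gripper": -1, "slide": [0, 1, 0], "turn": 0}, {"gripper": -1, "slide": [0, 0, 0], "turn": 0}])

```text
time: 12.15
tcp_pos: [0.5597, -0.0429, 0.1328]
tool_rot: [-3.142, 0.0, 0.367]
ft_force: [-1.3, 2.4, 1.7]
gripper_width: 0.021
```

servo_tool(plan=[{"gripper": -1, "slide": [0, 1, 0], "turn": 0}, {"gripper": -1, "slide": [0, 0, 0], "turn": 0}])

```text
time: 12.35
tcp_pos: [0.5597, -0.0431, 0.1328]
tool_rot: [-3.14, 0.0, 0.367]
ft_force: [-2.1, 6.6, 2.7]
gripper_width: 0.0209
```

servo_tool(plan=[{"gripper": -1, "slide": [0, 1, 0], "turn": 0}, {"gripper": -1, "slide": [0, 0, 0], "turn": 0}])

```text
time: 12.55
tcp_pos: [0.5597, -0.0432, 0.1326]
tool_rot: [-3.139, 0.001, 0.367]
ft_force: [-3.1, 11.9, 3.3]
gripper_width: 0.0209
```

servo_tool(plan=[{"gripper": -1, "slide": [0, 1, 0], "turn": 0}, {"gripper": -1, "slide": [0, 0, 0], "turn": 0}, {"gripper": -1, "slide": [0, 0, 0], "turn": 0}])

```text
time: 12.85
tcp_pos: [0.5596, -0.0433, 0.1326]
tool_rot: [-3.137, 0.001, 0.366]
ft_force: [-5.0, 16.2, 4.5]
gripper_width: 0.0212
```

```bash
python3 ov.py 12; python3 -c "
from m import *
b=load('scene12');crop(b,265,100,365,220,6,'sx')"
```

```text
t 12.95 tcp [ 0.5596 -0.0433  0.1326] yaw 0.3666 grip 0.0207 F [-4.7 16.6  5. ]
slide now mm [-1.  12.4 -1.4] turn deg -0.05
slide after turn mm [-1.  12.4 -1.4] q [-0.08  0.37  1.86  0.    0.92 -0.45]
[2.26564297 0.63297088 0.06822939]
```

View pics/sx.png

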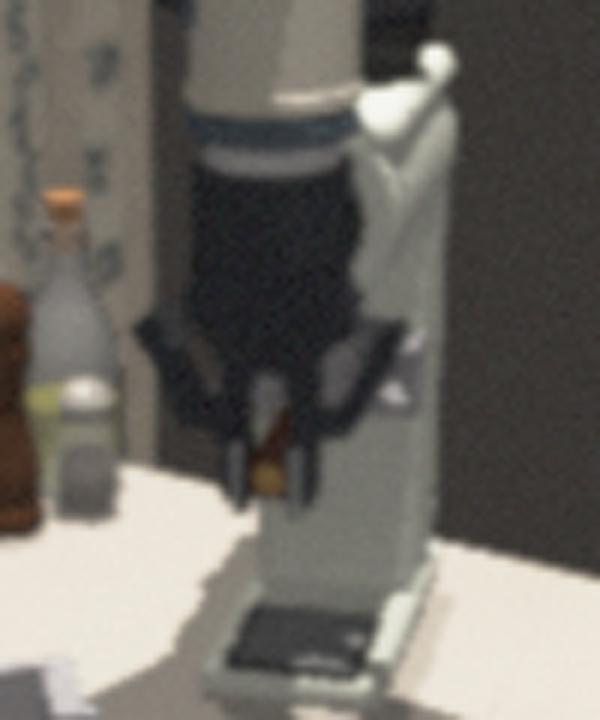

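servo_tool(plan=[{"gripper": -1, "slide": [0, -1.2, 0], "turn": 0}, {"gripper": -1, "slide": [0, -1.1, 0], "turn": 0}, {"gripper": -1, "slide": [0, 0, 0], "turn": 0}, {"gripper": -1, "slide": [0, 0, 0], "turn": 0}])

```text
time: 13.35
tcp_pos: [0.5597, -0.0432, 0.1328]
tool_rot: [-3.141, 0.0, 0.367]
ft_force: [-2.2, 5.2, 2.7]
gripper_width: 0.0208
```

servo_tool(plan=[{"gripper": -0.6, "slide": [0, 0, 0], "turn": 0}, {"gripper": -0.3, "slide": [0, 0, 0], "turn": 0}, {"gripper": -0.3, "slide": [0, 0, 0], "turn": 0}, {"gripper": -0.3, "slide": [0, 0, 0], "turn": 0}])

```text
time: 13.75
tcp_pos: [0.5601, -0.0439, 0.1327]
tool_rot: [3.141, -0.0, 0.367]
ft_force: [0.4, 0.5, 0.1]
gripper_width: 0.0301
```

```bash
python3 ov.py 13; python3 -c "
from m import *
b=load('scene12');crop(b,290,150,330,190,10,'sx1')
b=load('scene13');crop(b,290,150,330,190,10,'sx2')
cv2.imwrite('pics/sxx.png',np.hstack([cv2.imread('pics/sx1.png'),cv2.imread('pics/sx2.png')]))"
```

```text
t 13.85 tcp [ 0.56   -0.0438  0.1327] yaw 0.367 grip 0.0299 F [-0.8 -0.6  0. ]
slide now mm [-1.2 11.8 -1.2] turn deg -0.03
slide after turn mm [-1.2 11.8 -1.2] q [-0.08  0.37  1.86 -0.    0.91 -0.45]
[ 0.03198168  0.01104003 -0.02807765]
```

View pics/sxx.png

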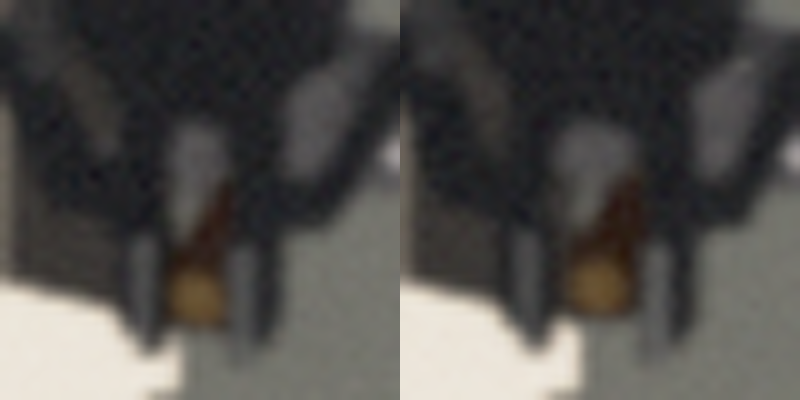

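servo_tool(plan=[{"gripper": 0, "slide": [0, 0, 0], "turn": 0}, {"gripper": 0, "slide": [0, -5, 0], "turn": 0}, {"gripper": 0, "slide": [0, -10, 0], "turn": 0}, {"gripper": 0, "slide": [0, -20, 0], "turn": 0}, {"gripper": 0, "slide": [0, -25, 0], "turn": 0}, {"gripper": 0, "slide": [0, -25, -25], "turn": 0}, {"gripper": 0, "slide": [-30, -20, -40], "turn": 0}, {"gripper": 0, "slide": [-40, 0, -40], "turn": 0}, {"gripper": 0, "slide": [-40, 0, -40], "turn": 0}, {"gripper": 0, "slide": [-40, 0, 0], "turn": 0}, {"gripper": 0, "slide": [0, 0, 0], "turn": 0}, {"gripper": 0, "slide": [0, 0, 0], "turn": 0}])

```text
time: 15.05
tcp_pos: [0.393, 0.0037, 0.266]
tool_rot: [3.141, -0.002, 0.367]
ft_force: [1.2, -1.0, -1.0]
gripper_width: 0.0426
```

```bash
python3 -c "
from m import *
b=shot('scene','scene14');a=shot('top','top14')
P=T(.603,-.156,.139,-1.205,PF)
crop(b,275,110,365,200,8,'n1');crop(b,275,110,365,200,8,'n2',proj(b,P))
cv2.imwrite('pics/n.png',np.hstack([cv2.imread('pics/n1.png')[:600,:400],cv2.imread('pics/n2.png')[:600,:400]]))
crop(a,300,150,440,255,5.5,'o',proj(a,P));crop(a,300,150,440,255,5.5,'on')
print(read_state())"
```

```text
{'time': 15.15, 'joint_pos': array([ 5.77303079e-03, -6.14885986e-02,  2.04709662e+00,  2.07983283e-04,
        1.15555320e+00, -3.61600489e-01]), 'qvel': array([-4.51529557e-05,  1.97637467e-02, -7.99064271e-03,  2.77798955e-04,
        3.30194584e-03, -4.12824557e-03]), 'tau': array([-1.85570517e-01, -3.08428037e+01, -3.38172662e+01, -9.60371573e-03,
        6.37099310e-02,  5.65993338e-03]), 'tcp_pos': array([0.39402558, 0.00383999, 0.26557608]), 'tool_rot': array([-3.14156724e+00, -4.70864545e-04,  3.67289652e-01]), 'ft_force': array([ 0.01247434, -0.41019621, -0.4717717 ]), 'wrist_torque': array([-0.030537  , -0.09021159,  0.00458407]), 'gripper_width': 0.0426729790261893}
```

View pics/n.png

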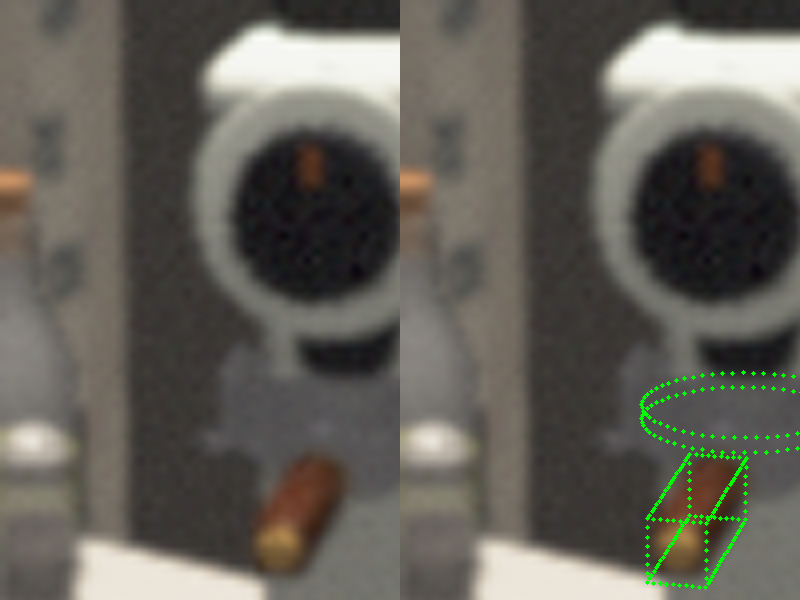

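View pics/o.png

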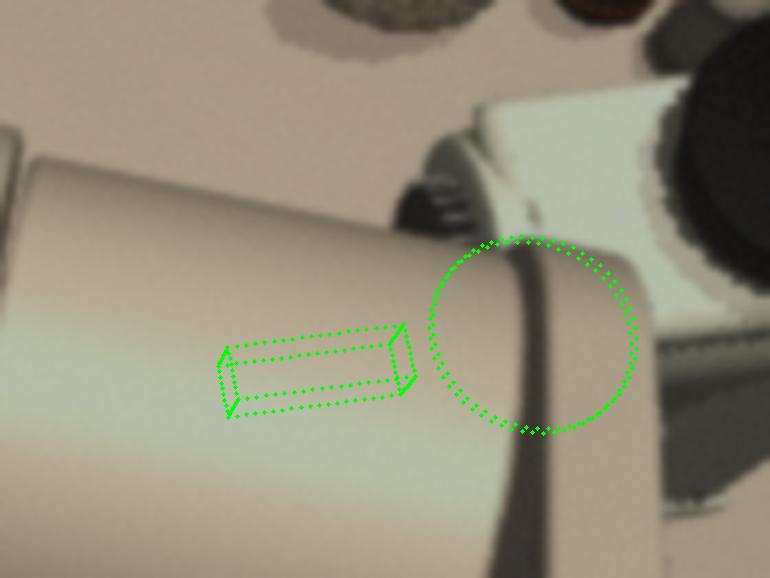

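View pics/on.png

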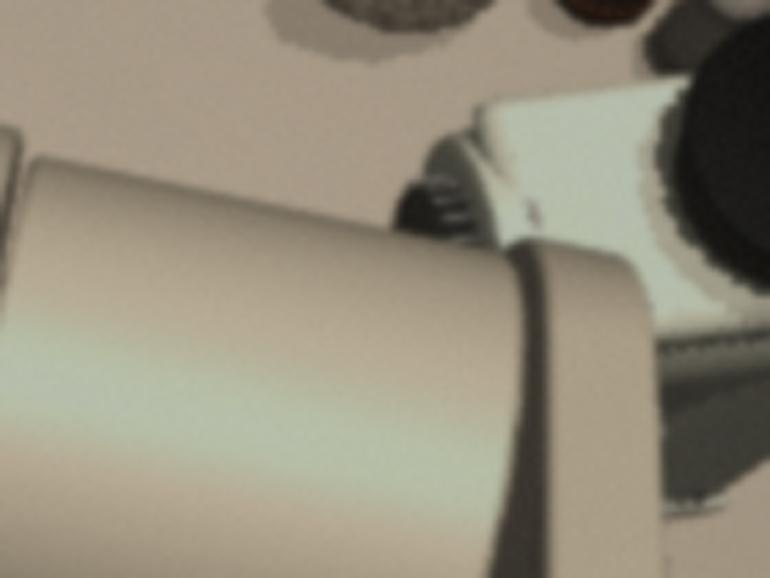

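servo_tool(plan=[{"gripper": 0, "slide": [0, -20, 0], "turn": 0}, {"gripper": 0, "slide": [0, -35, 0], "turn": 0}, {"gripper": 0, "slide": [0, -35, 0], "turn": 0}, {"gripper": 0, "slide": [0, -35, 0], "turn": 0}, {"gripper": 0, "slide": [0, -35, 0], "turn": 0}, {"gripper": 0, "slide": [0, -35, 0], "turn": 0}, {"gripper": 0, "slide": [0, -35, 0], "turn": 0}, {"gripper": 0, "slide": [0, -20, 0], "turn": 0}, {"gripper": 0, "slide": [0, 0, 0], "turn": 0}, {"gripper": 0, "slide": [0, 0, 0], "turn": 0}])

```text
time: 16.15
tcp_pos: [0.3038, 0.2371, 0.2651]
tool_rot: [3.141, 0.001, 0.369]
ft_force: [0.5, -1.2, 0.5]
gripper_width: 0.0427
```

```bash
python3 -c "
from m import *
b=shot('scene','scene15');a=shot('top','top15')
P=T(.603,-.156,.139,-1.205,PF)
G=T(.603,-.156,0,-1.205,GR)
crop(a,320,165,420,255,8,'o',proj(a,np.vstack([P,G])));crop(a,320,165,420,255,8,'on')
c=load('scene14');d=cv2.absdiff(b['pixels'][130:200,275:365],c['pixels'][130:200,275:365]);print(d.max(),d.mean())
print(read_state()['tcp_pos'])"
```

```text
139 14.90058201058201
[0.30401212 0.23629649 0.26526723]
```

View pics/o.png

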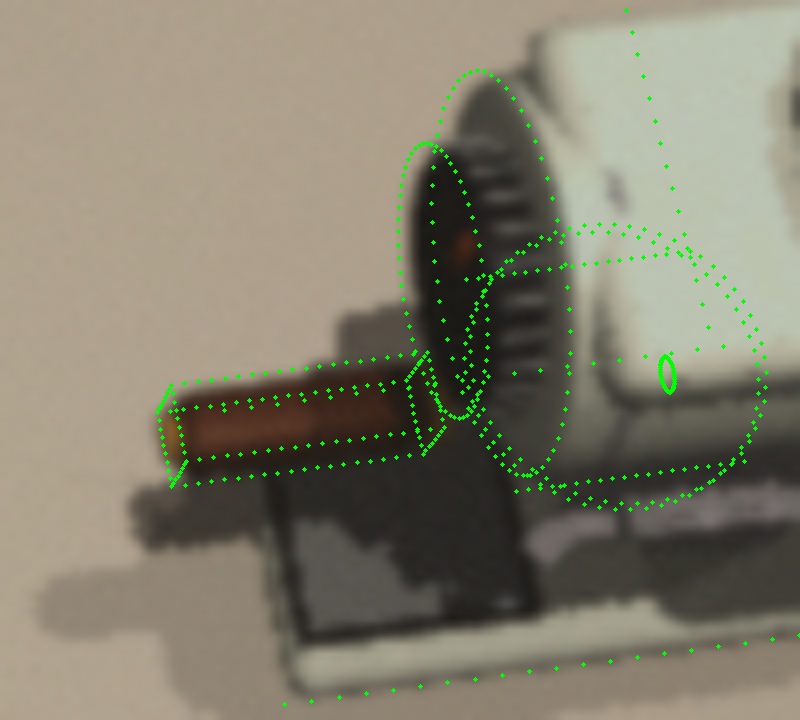

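View pics/on.png

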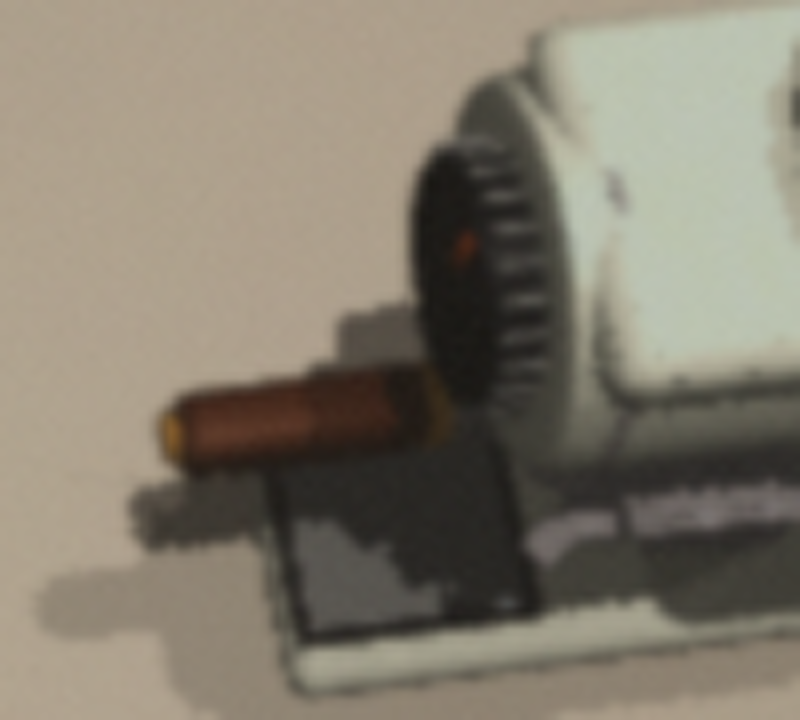

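View pics/scene15.png

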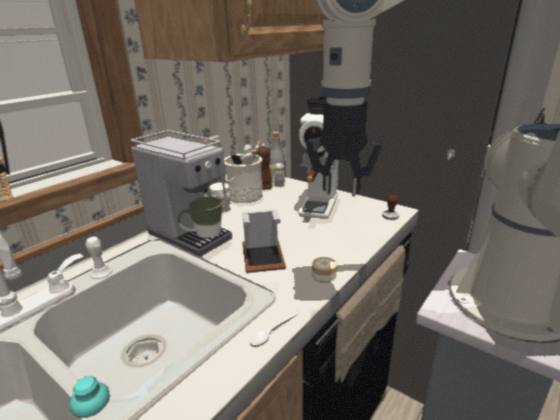

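```bash
python3 -c "
from m import *
togo(.5401,.0082,.137,.367)"
```

```text
t 16.25 tcp [0.304  0.2363 0.2653] yaw 0.3669 grip 0.0423 F [0.1 0.7 0.8]
slide now mm [138.6 297.5 128.3] turn deg -0.0
slide after turn mm [138.6 297.5 128.3] q [ 0.66 -0.08  2.06 -0.    1.16  0.29]
```

servo_tool(plan=[{"gripper": -1, "slide": [8, 18, 0], "turn": 0}, {"gripper": -1, "slide": [16, 35, 0], "turn": 0}, {"gripper": -1, "slide": [16, 35, 0], "turn": 0}, {"gripper": -1, "slide": [16, 35, 0], "turn": 0}, {"gripper": -1, "slide": [16, 35, 0], "turn": 0}, {"gripper": -1, "slide": [16, 35, 0], "turn": 0}, {"gripper": -1, "slide": [16, 35, 0], "turn": 0}, {"gripper": -1, "slide": [16, 35, 0], "turn": 0}, {"gripper": -1, "slide": [12, 24, 10], "turn": 0}, {"gripper": -1, "slide": [6, 10, 25], "turn": 0}, {"gripper": -1, "slide": [0, 0, 35], "turn": 0}, {"gripper": -1, "slide": [0, 0, 35], "turn": 0}, {"gripper": -1, "slide": [0, 0, 17], "turn": 0}, {"gripper": -1, "slide": [0, 0, 6], "turn": 0}, {"gripper": -1, "slide": [0, 0, 0], "turn": 0}, {"gripper": -1, "slide": [0, 0, 0], "turn": 0}], grip_force=40)

```text
time: 17.85
tcp_pos: [0.5398, 0.0086, 0.1386]
tool_rot: [3.141, -0.001, 0.366]
ft_force: [1.0, -0.2, 0.0]
gripper_width: -0.0004
```

```bash
python3 -c "
from m import *
togo(.5597,-.0432,.137,.367)
b=shot('scene','scene16');crop(b,270,100,370,220,6,'sx')"
```

```text
t 17.85 tcp [0.5398 0.0086 0.1386] yaw 0.3664 grip -0.0004 F [ 1.  -0.2  0. ]
slide now mm [-0.  55.5  1.6] turn deg -0.03
slide after turn mm [-0.  55.5  1.6] q [ 0.01  0.33  1.9  -0.    0.91 -0.35]
```

View pics/sx.png

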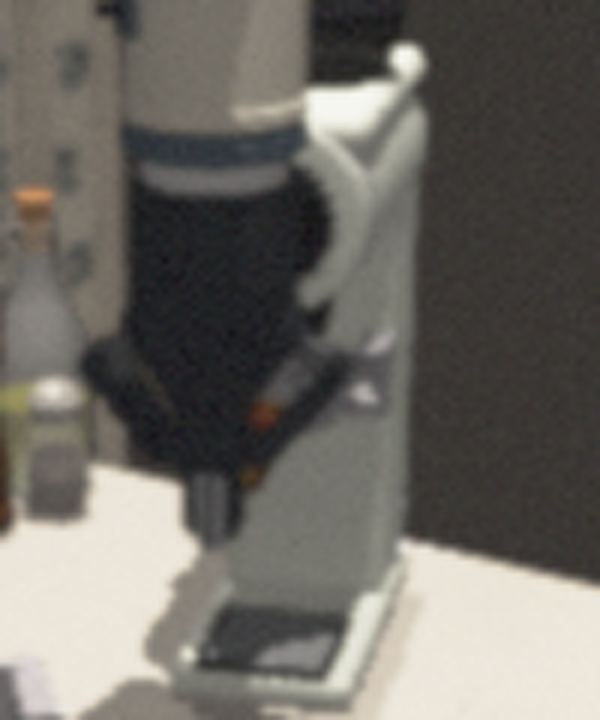

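servo_tool(plan=[{"gripper": -1, "slide": [0, 8, 1], "turn": 0}, {"gripper": -1, "slide": [0, 10, 0], "turn": 0}, {"gripper": -1, "slide": [0, 10, 0], "turn": 0}, {"gripper": -1, "slide": [0, 6, 0], "turn": 0}, {"gripper": -1, "slide": [0, 0, 0], "turn": 0}, {"gripper": -1, "slide": [0, 0, 0], "turn": 0}])

```text
time: 18.5
tcp_pos: [0.5512, -0.0229, 0.1365]
tool_rot: [-3.141, 0.0, 0.366]
ft_force: [0.4, 0.7, 0.6]
gripper_width: -0.0002
```

servo_tool(plan=[{"gripper": -1, "slide": [0, 1.5, 0], "turn": 0}, {"gripper": -1, "slide": [0, 1.5, 0], "turn": 0}, {"gripper": -1, "slide": [0, 0, 0], "turn": 0}])

```text
time: 18.8
tcp_pos: [0.5524, -0.0254, 0.1366]
tool_rot: [3.142, 0.0, 0.367]
ft_force: [-0.4, -0.3, -0.1]
gripper_width: -0.0001
```

servo_tool(plan=[{"gripper": -1, "slide": [0, 1, 0], "turn": 0}, {"gripper": -1, "slide": [0, 0, 0], "turn": 0}])

```text
time: 19.0
tcp_pos: [0.5528, -0.0264, 0.1366]
tool_rot: [3.142, -0.0, 0.367]
ft_force: [-0.5, -1.0, -0.2]
gripper_width: -0.0001
```

servo_tool(plan=[{"gripper": -1, "slide": [0, 1, 0], "turn": 0}, {"gripper": -1, "slide": [0, 0, 0], "turn": 0}])

```text
time: 19.2
tcp_pos: [0.5532, -0.0274, 0.1367]
tool_rot: [3.142, -0.0, 0.367]
ft_force: [-0.5, -0.4, -0.5]
gripper_width: 0.0001
```

servo_tool(plan=[{"gripper": -1, "slide": [0, 1, 0], "turn": 0}, {"gripper": -1, "slide": [0, 0, 0], "turn": 0}])

```text
time: 19.4
tcp_pos: [0.5535, -0.0284, 0.1366]
tool_rot: [3.142, -0.0, 0.367]
ft_force: [-1.3, -0.1, -0.6]
gripper_width: -0.0001
```

servo_tool(plan=[{"gripper": -1, "slide": [0, 1, 0], "turn": 0}, {"gripper": -1, "slide": [0, 0, 0], "turn": 0}])

```text
time: 19.6
tcp_pos: [0.5539, -0.0293, 0.1366]
tool_rot: [3.142, -0.0, 0.367]
ft_force: [-0.1, -0.1, 0.3]
gripper_width: -0.0001
```

servo_tool(plan=[{"gripper": -1, "slide": [0, 1, 0], "turn": 0}, {"gripper": -1, "slide": [0, 0, 0], "turn": 0}])

```text
time: 19.8
tcp_pos: [0.5543, -0.0302, 0.1367]
tool_rot: [3.141, -0.0, 0.367]
ft_force: [0.4, -0.3, 0.2]
gripper_width: -0.0002
```

servo_tool(plan=[{"gripper": -1, "slide": [0, 1, 0], "turn": 0}, {"gripper": -1, "slide": [0, 0, 0], "turn": 0}])

```text
time: 20.0
tcp_pos: [0.5546, -0.0311, 0.1366]
tool_rot: [3.142, -0.0, 0.367]
ft_force: [-0.8, 0.1, -0.2]
gripper_width: -0.0002
```

servo_tool(plan=[{"gripper": -1, "slide": [0, 1, 0], "turn": 0}, {"gripper": -1, "slide": [0, 0, 0], "turn": 0}])

```text
time: 20.2
tcp_pos: [0.5548, -0.0319, 0.1366]
tool_rot: [-3.141, 0.0, 0.367]
ft_force: [-0.8, 1.3, -0.4]
gripper_width: -0.0002
```

servo_tool(plan=[{"gripper": -1, "slide": [0, 1, 0], "turn": 0}, {"gripper": -1, "slide": [0, 0, 0], "turn": 0}])

```text
time: 20.4
tcp_pos: [0.5548, -0.0322, 0.1365]
tool_rot: [-3.14, 0.0, 0.367]
ft_force: [-1.7, 5.4, 1.5]
gripper_width: 0.0003
```

servo_tool(plan=[{"gripper": -1, "slide": [0, 1, 0], "turn": 0}, {"gripper": -1, "slide": [0, 0, 0], "turn": 0}])

```text
time: 20.6
tcp_pos: [0.5547, -0.0323, 0.1365]
tool_rot: [-3.138, 0.001, 0.367]
ft_force: [-3.0, 10.4, 2.3]
gripper_width: -0.0002
```

servo_tool(plan=[{"gripper": -1, "slide": [0, -2, 0], "turn": 0}, {"gripper": -1, "slide": [0, -8, 0], "turn": 0}, {"gripper": -1, "slide": [0, -20, 0], "turn": 0}, {"gripper": -1, "slide": [0, -25, 0], "turn": 0}, {"gripper": -1, "slide": [-10, -25, -30], "turn": 0}, {"gripper": -1, "slide": [-16, -35, -40], "turn": 0}, {"gripper": -1, "slide": [-16, -35, -40], "turn": 0}, {"gripper": -1, "slide": [-16, -35, -20], "turn": 0}, {"gripper": -1, "slide": [-16, -35, 0], "turn": 0}, {"gripper": -1, "slide": [-16, -35, 0], "turn": 0}, {"gripper": -1, "slide": [-16, -35, 0], "turn": 0}, {"gripper": -1, "slide": [-16, -35, 0], "turn": 0}, {"gripper": -1, "slide": [-10, -15, 0], "turn": 0}, {"gripper": -1, "slide": [0, 0, 0], "turn": 0}, {"gripper": -1, "slide": [0, 0, 0], "turn": 0}])

```text
time: 22.1
tcp_pos: [0.316, 0.2309, 0.2589]
tool_rot: [3.141, -0.001, 0.369]
ft_force: [0.0, 0.6, 0.2]
gripper_width: 0.0001
```

```bash
python3 -c "
from m import *
b=shot('scene','scene17');a=shot('top','top17')
crop(a,320,165,420,255,8,'on2')
c=load('top15');d=cv2.absdiff(a['pixels'],c['pixels'])[165:255,320:420];print(d.max(),d.mean())
"
```

```text
33 1.463111111111111
```

View pics/on2.png

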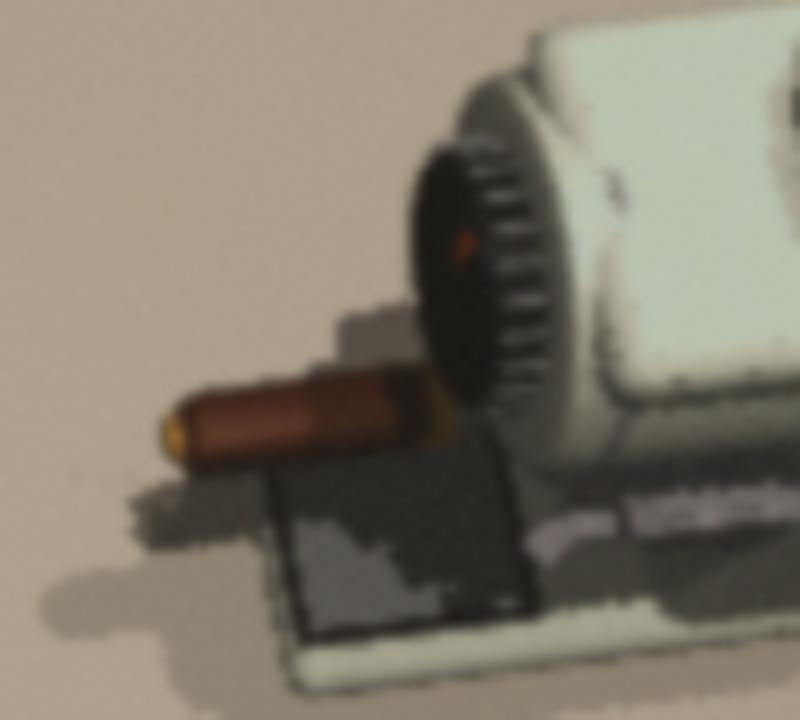

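View pics/top17.png

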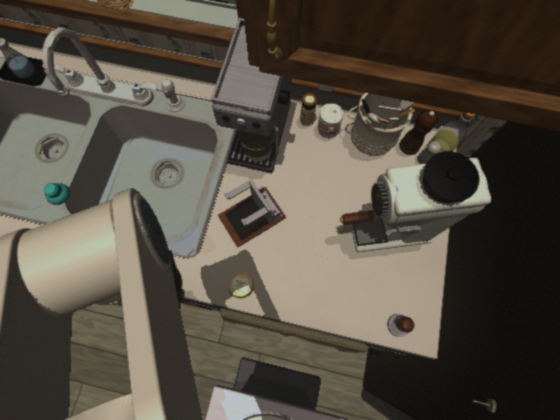

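Handle lies at (160–445, 365–470) in the crop, straight out of the front and unmoved by the last touch. The tin (240,286) and tamper (401,325) are where they were.

```bash
python3 -c "
from rig import hand_in
print(hand_in())"
```

```text
the job is handed in; nothing more can be done
None
```

The portafilter is in the grinder's fork, pushed to the end stop, with the handle pointing straight out. I handed the job in at about 22 s on the robot's clock.

**What I did:**
1. Gripped the handle about 108 mm behind the bowl and lifted it 60 mm straight up off the stand.
2. Slid it level into the fork with no contact force.
3. Re-gripped at the end of the handle, so the gripper body cleared the dial, and pushed to the stop.
4. Let go and moved the arm clear.

**Last checks:**
- **Fully home:** the push ended in a hard stop (16–17 N), less than 1 mm from where I calculated fork_home. A second touch on the handle end with closed fingers met stiff resistance at once, with no soft spring travel. The portafilter had therefore not crept back out.
- **Button:** I could not see it behind the bowl. That it is pressed right in is inferred from the stop.
- **Handle direction:** within about 1° of the grinder's axis in the top picture, and unchanged after the last touch.
- **Bystanders:** the tin and tamper are where they were in the final top picture. The mug and spoon looked unmoved in a picture taken before the last touch; the arm hides the spoon in the final one.
- **Disagreement:** the two cameras differed by about 2 mm sideways on where the grinder is. That is within the fork's clearance, and nothing caught.

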